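Turn a wooden cup mouth-down and lay a cork pad on its foot

TASK

The empty pale wooden cup needs a cork pad on its foot. Turn the cup over so that it stands mouth-down on the middle of the loose offcut board, let go of it, and then lay the cork disc flat and centred on the cup's upturned foot so that it does not overhang. You can lay the cup on its side in the V-block to change your grip halfway; leave the red-felt cup, the green punch, the sanding block and the tape roll where they are.

Things in the scene. Friction and masses are not known exactly. Their poses are not given: they have to be found in the camera images.
- cup: Loose empty pale wooden cup, the one to turn over, about 45 g: 52 mm outer diameter, 50 mm tall, wall 6 mm, inside 28 mm deep. Origin: centre of its foot (closed end, flat, 48 mm across); its z axis points from the foot to the mouth: up at the start, down when the cup is mouth-down. Between it and the board stand a fixed wooden box (78 mm tall) and a fixed bench vice (115 mm tall).
- packer: Loose rectangular board (an offcut of pale wood), 103 mm along its x, 75 mm along its y, 20 mm thick, about 250 g, lying flat on the bench. Its origin is the centre of its underside, z up.
- v_block: Dark wooden V-block fixed to the bench, 46 mm wide, foot plate 120 x 44 x 8 mm; an optional rest for the cup on its side. Origin: centre of its underside. The groove runs along its x axis, 90 mm long, ends open, faces at 45 degrees, bottom line 14 mm and top edges 34 mm above the bench, 40 mm apart. The cup lying in it has its axis along the groove, 51 mm above the bench, and stays put.
- cork_pad: Loose cork disc, 34 mm diameter, 10 mm thick, 15 g, lying flat on the bench. Its origin is the centre of its lower face, z up. Its two faces are alike.
- felt_cup: Bystander: reddish-felted pale wooden cup, 52 mm diameter, 46 mm tall, standing mouth-up. Origin at the centre of its underside.
- punch: Bystander: green arch punch standing upright on its cutting ring, 34 x 38 mm, 135 mm tall. Origin at the centre of its underside.
- sanding_block: Bystander: brown sanding block, about 112 x 123 mm overall (it lies askew in its frame), 35 mm tall. Origin at the centre of its underside.
- masking_roll: Bystander: roll of masking tape lying flat, 96 mm diameter, 25 mm tall. Origin at the centre of its underside.

How it is judged (in metres and radians):
On the way:
1. the cup stands mouth-down on the board and has been let go (angle between cup's own z axis and vertical above 3.02 rad and x of cup in the frame of packer between -0.035 and 0.035 m and y of cup in the frame of packer between -0.02 and 0.02 m and z of cup in the frame of packer between 0.064 and 0.076 m and linear speed of cup below 0.03 m/s and contact force between the fingers and cup below 0.1 N), for 0.3 s.
At the end, for the whole second after the job is handed in: The cup stands mouth-down (within 7 degrees) on the offcut board, its centre within 35 mm (along the board) and 20 mm (across it) of the board's middle, and the cork disc lies flat on the cup's foot within 8 mm of its centre; both at rest and released (all of step 1 and horizontal distance between cork_pad and cup below 0.008 m and z of cork_pad in the frame of cup between -0.014 and 0.004 m and angle between the z axis of cork_pad and the z axis of cup, either way round below 0.1 rad and linear speed of cork_pad below 0.03 m/s); the robot touches nothing.
It fails at once if the cup with red felt is tipped over or moved more than 25 mm (distance of felt_cup from where it was at the start of the episode above 0.025 m or angle between felt_cup's own z axis and vertical above 0.5 rad).
It fails at once if the green punch is tipped over or moved more than 25 mm (distance of punch from where it was at the start of the episode above 0.025 m or angle between punch's own z axis and vertical above 0.5 rad).
It fails at once if the sanding block is moved more than 25 mm (distance of sanding_block from where it was at the start of the episode above 0.025 m).
It fails at once if the masking tape is moved more than 25 mm (distance of masking_roll from where it was at the start of the episode above 0.025 m).
It also fails if it takes over 72 s, if anything falls off the work surface, if the arm or the gripper's body presses on something with over 40 N, if the wrist force passes 120 N, or if a joint passes its speed limit or range.

ROBOT

A 6-joint arm with a two-finger parallel gripper is mounted at the origin on a cart in front of the work surface, level with it; the furniture and walls round the work are solid. World frame = base frame: x ahead of the robot, y to its left, z up, the work surface at z = 0. Lengths are in m, angles in degrees, forces in N, time in s.
With the tool pointing down it reaches from about 0.25 to 0.725 m from the base axis. Payload 4 kg.
Tool frame: the origin (TCP) lies at the very end of the fingers, on their centre line; the grasp point (between the pads) lies 19 mm behind it (r.hold_point_z is the z of the grasp point in the tool frame, in m); z points along the fingers, y is the direction in which the jaws open and shut (so a half turn about z gives the same grasp; the last joint's range is limited). The gripper opens to 85 mm and grips with 20 to 120 N. Pads are 22 mm wide; open, the fingers measure 114 mm over their backs; the gripper's body (76 mm by 85 mm) begins 54 mm behind the grasp point. The pads swing forward as they close: fully open they stand 13 mm farther back than shut.
Start: joints at [64.63, 13.785, 0.286, 76.501, 0, 90], TCP at [0.214, 0.452, 0.231] pointing down, gripper open.
Joint ranges: [-155.79, 155.79], [-60.16, 107.12], [-62.33, 73.08], [-114, 123.19], [-81.49, 82.49], [-180, 180]. Speed limits (degrees/s): [159.86, 159.86, 180, 180, 180, 180].

INTERFACE

Orientations are given as [roll, pitch, yaw] about the fixed x, y, z axes, in that order (R = Rz(yaw) Ry(pitch) Rx(roll)).
In Python, from bench import monitor, viewer, r gives the robot as it stands. The module is installed in compiled form; this text tells all that it offers.
- The arm moves only by the tool play_rows, never from a script. Its argument "series" is a list that holds one entry, the list of rows, each a list of 7 numbers: the turn, a rotation vector about the tool's x, y, z in rad, then the shift along the tool's x, y, z in cm, then the opening, from 0 (shut) to 1 (fully open). In form: [[[wx, wy, wz, dx, dy, dz, gripper], ...]]. A call has 1 to 20 rows; each row is the pose to reach, as a shift and turn from the pose measured when the call began, along the tool's axes at that moment; what a row does not reach only later rows make up. A row lasts 1/12 s, in which the tool goes at most 41.7 mm and 7.16 degrees, less where a joint would pass 70% of its speed; a pose out of reach is approached as far as the arm can. A call with a gripper value outside its range is refused whole. The fingers move at their own pace and stop on an object; "grip_force" is the grip in N (left out, the last holds). Time passes only in rows, so rows that repeat a pose let the fingers close. It gives the time, the measured TCP pose, the force and the opening at its end, in the units of the state.
- monitor.get_state(): the state, without advancing time (a new reading comes with each control period).
- viewer.get_image(name): name is "scene" or "top" or "wrist"; returns a dict with "image" (400x640x3 uint8, red, green, blue), "range_z" (400x640 float32, m along the optical axis (not along the pixel's ray), 0 where there is no reading), "intrinsics" (3x3 intrinsics, pixels), "k1" (the pictures are not rectified: a ray, as slopes to the right and down, at radius r is drawn at 1 + k1 r^2 times it, then the intrinsics apply), "rvec" (rotation vector, rad) and "tvec" (3), from world to camera coordinates, as OpenCV has them. Camera axes: x right, y down, z forward; pixel columns grow to the right and rows downward; lengths in m; the calibration is good to about 2 mm. A picture is of the moment at which its call begins.
- r.finish_job(): hands the job in, once; it reports no verdict.
The state is a dict: "t": time; "joints": joint angles; "joint_velocities": joint speeds; "effort": joint torques, N m; "tool_pos": TCP position; "ee_rot": TCP orientation; "ft_force": force on the tool from outside, world axes, zero at the start; "torque": the same for the moment, N m; "finger_gap": finger opening in m.
Only numpy, scipy, OpenCV 4.12 (cv2) and the standard library are available. Lean on these libraries where they do the work, as an engineer would, in place of code of your own. Each camera call takes 0.05 s, during which the arm holds its last target.

## Working session

There is one attempt and no reset: what is moved stays moved. The work goes in short steps, Python scripts to look and compute and a tool call to move; the robot and the scene stay as the last step left them, time stands still between calls to the robot, and variables do not carry over. Pictures are saved under pics/ and viewed, and the job is handed in when it is done.

Besides the shell and the picture viewer there is one more tool, called after "Call:" as a command line: name --argument value ..., lists and objects as JSON in quotes. play_rows: Moves the arm, as the interface text tells. Its arguments: {"type":"object","properties":{"series":{"type":"array"},"grip_force":{"type":"number"}},"required":["series"]}

```bash
mkdir -p pics; cat > h.py <<'E'
import numpy as np, cv2
from bench import monitor, viewer, r
from scipy.spatial.transform import Rotation as R
def grab(n):
    d=viewer.get_image(n); np.savez('pics/'+n+'.npz',**{k:np.array(v) for k,v in d.items()}); return d
def cloud(d):
    K=np.array(d['intrinsics']);k1=float(d['k1']);z=d['range_z'];h,w=z.shape
    u,v=np.meshgrid(np.arange(w),np.arange(h))
    p=np.stack([u,v],-1).reshape(-1,1,2).astype(float)
    s=cv2.undistortPoints(p,K,np.array([k1,0,0,0,0.])).reshape(h,w,2)
    P=np.concatenate([s*z[...,None],z[...,None]],-1)
    Rm=cv2.Rodrigues(np.array(d['rvec'],float))[0]
    W=(P-np.array(d['tvec']).reshape(3))@Rm
    W[z==0]=np.nan
    return W
def proj(d,p):
    Rm=cv2.Rodrigues(np.array(d['rvec'],float))[0]
    return cv2.projectPoints(np.array(p,float).reshape(-1,1,3),np.array(d['rvec'],float),np.array(d['tvec'],float),np.array(d['intrinsics']),np.array([float(d['k1']),0,0,0,0]))[0].reshape(-1,2)
def save(d,name):
    cv2.imwrite('pics/'+name,np.ascontiguousarray(d['image'][...,::-1]))
E
python3 - <<'E'
from h import *
print(monitor.get_state(), r.hold_point_z)
for n in ['scene','top','wrist']:
    d=grab(n); save(d,n+'0.png'); print(n,d['k1'],d['intrinsics'],-cv2.Rodrigues(np.array(d['rvec'],float))[0].T@np.array(d['tvec']).reshape(3))
E
```

```text
{'t': 0.0, 'joints': array([6.46289755e+01, 1.38306886e+01, 2.14751174e-01, 7.65013299e+01,
       1.47706742e-03, 9.00035258e+01]), 'joint_velocities': array([-0.06543231,  0.10538388, -0.02290079, -0.02941233, -0.0305191 ,
        0.04833137]), 'effort': array([ 2.28901672e-04, -3.72317040e+01,  2.52407777e+01,  1.69302797e-02,
        1.54143827e-04,  5.84900448e-06]), 'tool_pos': array([0.21396616, 0.45121869, 0.23043302]), 'ee_rot': array([-1.79882733e+02, -1.46984800e-03,  1.54625447e+02]), 'ft_force': array([-0.20697833, -0.12696193,  0.95238188]), 'torque': array([ 0.00047776, -0.0228589 ,  0.02615366]), 'finger_gap': 0.08564590406939819} -0.0187
scene -0.07807882469028321 [[390.11326159   0.         323.22331642]
 [  0.         390.11326159 200.64867553]
 [  0.           0.           1.        ]] [0.08248229 1.09967507 0.61271594]
top -0.07492247384428288 [[475.60005587   0.         322.60886522]
 [  0.         475.60005587 190.7719562 ]
 [  0.           0.           1.        ]] [0.29663999 0.23026838 1.2415223 ]
wrist -0.028523099385484203 [[286.61620051   0.         325.4561994 ]
 [  0.         286.61620051 197.48879942]
 [  0.           0.           1.        ]] [0.15538685 0.4795203  0.37354826]
```

View pics/scene0.png

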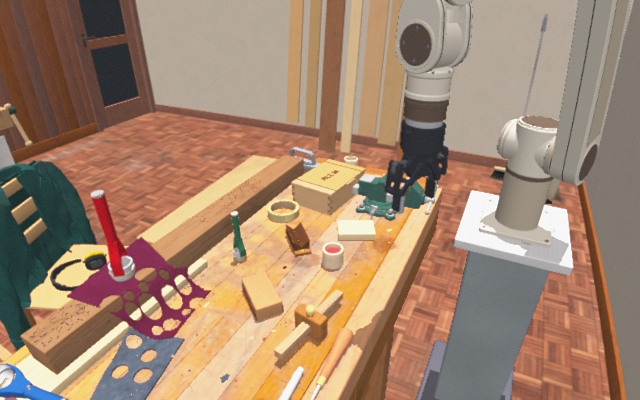

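View pics/top0.png

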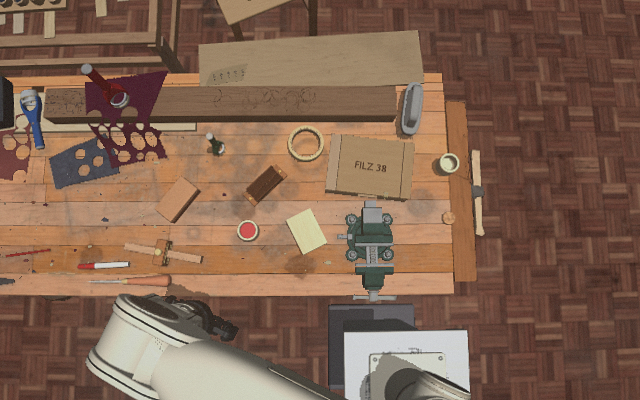

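View pics/wrist0.png

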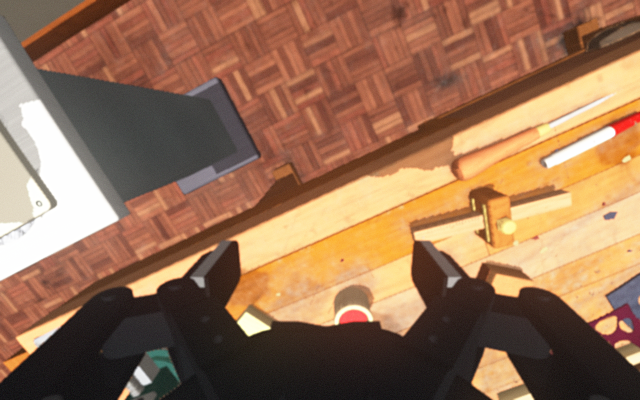

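```bash
python3 - <<'E'
from h import *
d=dict(np.load('pics/top.npz'));W=cloud(d)
# orthographic height map 2mm over x[-.1,.8], y[-.4,.8]
x0,x1,y0,y1=-0.1,0.75,-0.35,0.75;s=0.002
H=np.zeros((int((x1-x0)/s),int((y1-y0)/s)));C=np.zeros(H.shape+(3,),np.uint8)
P=W.reshape(-1,3);c=d['image'].reshape(-1,3)
ok=~np.isnan(P[:,0]);P=P[ok];c=c[ok]
i=((x1-P[:,0])/s).astype(int);j=((y1-P[:,1])/s).astype(int)
m=(i>=0)&(j>=0)&(i<H.shape[0])&(j<H.shape[1])
for a,b,z,cc in sorted(zip(i[m],j[m],P[m,2],c[m]),key=lambda t:t[2]): H[a:a+2,b:b+2]=z; C[a:a+2,b:b+2]=cc
g=np.clip(H/0.15*255,0,255).astype(np.uint8)
V=cv2.applyColorMap(g,cv2.COLORMAP_JET)
for k in range(0,V.shape[0],50): cv2.putText(V,f'{x1-k*s:.2f}',(0,k+4),0,.35,(255,255,255)); cv2.line(V,(0,k),(V.shape[1],k),(120,120,120),1)
for k in range(0,V.shape[1],50): cv2.putText(V,f'{y1-k*s:.2f}',(k,10),0,.35,(255,255,255)); cv2.line(V,(k,0),(k,V.shape[0]),(120,120,120),1)
cv2.imwrite('pics/hmap0.png',V)
E
```

```text
(no output)
```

View pics/hmap0.png

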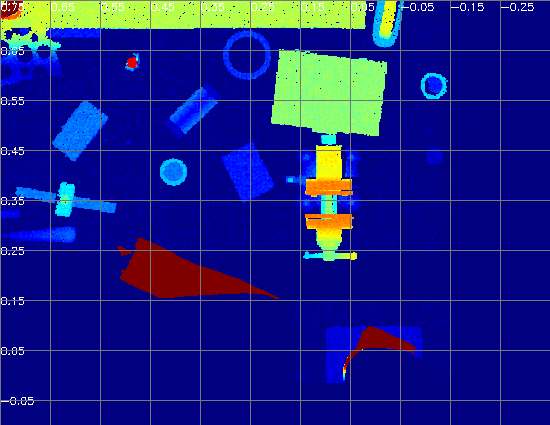

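The top view shows the pale cup at px (447,163), the cork at (448,217), the board at (306,231), the V-block at (266,186) and the felt cup at (247,231). The box is around (370,167) and the vice around (370,240). Next I'll measure them accurately.

```bash
cat > meas.py <<'E'
from h import *
def pts(W,x,y,z):
    P=W.reshape(-1,3)
    return P[(P[:,0]>x[0])&(P[:,0]<x[1])&(P[:,1]>y[0])&(P[:,1]<y[1])&(P[:,2]>z[0])&(P[:,2]<z[1])]
E
python3 - <<'E'
from meas import *
for n in ['top','scene']:
    d=dict(np.load(f'pics/{n}.npz'));W=cloud(d)
    print(n)
    b=pts(W,(.3,.7),(-.02,.3),(-.02,.01)); print(' bench z',np.median(b[:,2]))
    for nm,x,y,z in [('cuprim',(.52,.66),(-.16,-.05),(.046,.056)),('cork',(.38,.5),(-.18,-.06),(.006,.016)),('board',(.32,.5),(.17,.34),(.015,.027)),('v',(.45,.62),(.28,.43),(.004,.045)),('vtop',(.45,.62),(.28,.43),(.03,.045)),('felt',(.35,.45),(.35,.45),(.04,.055)),('box',(.4,.7),(-.06,.22),(.07,.09)),('vice',(.2,.48),(-.05,.22),(.02,.15)),('roll',(.56,.7),(.2,.34),(.015,.035)),('punch',(.57,.67),(.43,.55),(.02,.16))]:
        p=pts(W,x,y,z)
        if len(p)<8: print(nm,len(p)); continue
        q=p[:,:2].astype(np.float32); rc=cv2.minAreaRect(q*1000); ce,ra=cv2.minEnclosingCircle(q*1000)
        print(nm,len(p),'rect',np.round(rc[0],1),np.round(rc[1],1),round(rc[2],1),'circ',np.round(ce,1),round(ra,1),'z',np.round(np.percentile(p[:,2],[5,50,95])*1000,1))
E
```

```text
top
 bench z -0.00033202444035293575
cuprim 115 rect [ 579.3 -116. ] [48.1 49.1] 88.8 circ [ 579.5 -115.5] 26.4 z [46.6 50.1 53.5]
cork 112 rect [ 419.1 -103.7] [30.9 81.7] 54.9 circ [ 420.  -102.4] 41.0 z [ 6.5  9.4 13. ]
board 1047 rect [412.6 238.9] [102.9 104.1] 25.6 circ [410.6 240.3] 70.8 z [16.7 20.4 24.2]
v 1005 rect [536.  355.3] [167.1 148.1] 0.1 circ [536.  357.5] 107.7 z [ 4.4 19.4 33.8]
vtop 167 rect [530.4 364.6] [44.8 88.6] 43.6 circ [529.3 363.6] 48.9 z [30.5 32.8 36.4]
felt 143 rect [406.7 403.8] [50.7 50.7] 87.0 circ [407.8 404.3] 26.6 z [41.1 46.  49.8]
box 5204 rect [550.1  93. ] [250.5 299.8] 90.0 circ [574.5  93.8] 175.7 z [72.  75.9 80.8]
vice 2829 rect [354.9 129.9] [249.8 179.5] 0.5 circ [350.1 102.9] 131.3 z [ 23.1  90.6 112.8]
roll 502 rect [630.4 270.6] [138.4 137.9] 0.1 circ [630.3 271.7] 96.7 z [18.5 24.7 31.4]
punch 191 rect [626.5 484.2] [21.9 34.8] 73.7 circ [627.2 485.8] 18.0 z [ 24.6  67.6 135.4]
scene
 bench z 0.00017041708236059734
cuprim 50 rect [ 575.5 -119.8] [54.8 47.9] 88.6 circ [ 576.3 -119.9] 30.0 z [46.5 49.6 52.1]
cork 6
board 578 rect [410.3 238.8] [102.2 103.8] 26.9 circ [408.  238.4] 70.8 z [17.6 20.4 22.4]
v 605 rect [547.1 342.1] [ 44.4 175.6] 43.2 circ [544.7 339.6] 89.4 z [ 6.3 19.9 33.3]
vtop 101 rect [528.  362.1] [44.  91.9] 43.2 circ [527.  361.1] 50.4 z [30.3 32.4 34.5]
felt 149 rect [405.  400.8] [48.9 52.8] 26.3 circ [405.  399.3] 27.8 z [40.6 44.8 47.3]
box 1786 rect [550.3  93.7] [299.1 252.2] 0.1 circ [573.3  99.6] 173.4 z [72.3 76.2 82.3]
vice 1603 rect [366.4 121.9] [209.  268.5] 79.4 circ [366.7  83.8] 143.6 z [ 23.6  61.1 103.3]
roll 406 rect [630.1 270.1] [138.  138.9] 0.3 circ [631.9 270.8] 95.3 z [16.2 24.2 31.7]
punch 363 rect [625.9 489. ] [35.7 24.6] 14.0 circ [626.7 487.4] 18.4 z [ 23.7  67.9 134.3]
```

```bash
python3 - <<'E'
from meas import *
d=dict(np.load('pics/top.npz'));W=cloud(d)
im=d['image'].astype(int)
def comp(mask,seed,W,name,z):
    n,l=cv2.connectedComponents(cv2.morphologyEx(mask.astype(np.uint8),cv2.MORPH_OPEN,np.ones((2,2),np.uint8)))
    k=l[seed[1],seed[0]]; m=(l==k)&(l>0)
    v,u=np.where(m)
    # rays intersect plane z
    s=cv2.undistortPoints(np.stack([u,v],-1).reshape(-1,1,2).astype(float),d['intrinsics'],np.array([float(d['k1']),0,0,0,0.])).reshape(-1,2)
    Rm=cv2.Rodrigues(d['rvec'])[0]; c=-Rm.T@d['tvec'].reshape(3)
    ray=np.c_[s,np.ones(len(s))]@Rm
    P=c+ray*((z-c[2])/ray[:,2])[:,None]
    q=P[:,:2].astype(np.float32)*1000; rc=cv2.minAreaRect(q); print(name,len(u),'mean',q.mean(0),'rect',rc,'circ',cv2.minEnclosingCircle(q))
print(im[231,306],im[231,280],im[217,448],im[225,448],im[217,460])
comp((abs(im-im[231,306]).max(-1)<40),(306,231),W,'board',.02)
comp((abs(im-im[217,448]).max(-1)<22),(448,217),W,'cork',.01)
for n,b in [('board',(270,200,340,265)),('cork',(430,200,470,235)),('v',(235,155,295,215)),('cup',(425,140,470,185))]:
    x0,y0,x1,y1=b; c=d['image'][y0:y1,x0:x1,::-1]
    cv2.imwrite(f'pics/c_{n}.png',cv2.resize(c,(360,330),interpolation=0))
cv2.imwrite('pics/c_all.png',cv2.resize(np.hstack([cv2.imread(f'pics/c_{n}.png') for n in ['board','cork']]),(720,330)))
P=pts(W,(.39,.49),(-.18,-.06),(.007,.014)); 
# box edge/cup neighbourhood
for x in (.58,.6,.56):
    q=pts(W,(x-.004,x+.004),(-.17,.02),(-.01,.2)); q=q[np.argsort(q[:,1])]; print(x,[(int(a*1000),int(b*1000)) for a,b in q[::2,1:]])
E
```

```text
[213 206 161] [162 125 101] [184 137  99] [205 152 114] [156 104  69]
board 1054 mean [403.8417  252.06282] rect ((404.2991638183594, 252.36395263671875), (100.32363891601562, 69.19741821289062), 26.15660858154297) circ ((404.7437744140625, 251.56893920898438), 58.5695915222168)
cork 91 mean [ 436.60547 -123.60987] rect ((437.90411376953125, -123.50743103027344), (29.65874481201172, 26.433834075927734), 89.50775909423828) circ ((437.382568359375, -122.7992935180664), 15.957568168640137)
0.58 [(-169, -4), (-168, 1), (-165, 0), (-164, -4), (-162, 0), (-161, -2), (-159, -6), (-157, -1), (-155, -2), (-139, 51), (-138, 53), (-138, 47), (-137, 48), (-136, 42), (-136, 44), (-135, 27), (-135, 38), (-134, 23), (-133, 16), (-129, 20), (-128, 23), (-126, 21), (-123, 24), (-123, 23), (-121, 21), (-119, 17), (-119, 20), (-116, 19), (-115, 22), (-112, 24), (-110, 22), (-109, 15), (-108, 21), (-97, 50), (-95, 50), (-94, 50), (-93, 26), (-92, 47), (-92, 16), (-92, 18), (-92, 49), (-92, 40), (-92, -1), (-91, 1), (-90, 24), (-88, 1), (-86, -1), (-83, -1), (-83, 0), (-80, 0), (-78, 0), (-76, -6), (-74,
[... 2010 characters left out ...]
), (-102, 46), (-102, 19), (-101, 9), (-101, 53), (-100, 35), (-99, 7), (-99, 28), (-99, 50), (-99, 31), (-98, 0), (-97, 14), (-96, -1), (-94, -3), (-93, 0), (-90, 0), (-89, -4), (-86, 4), (-85, 0), (-83, -4), (-82, 0), (-79, 1), (-77, -1), (-75, -4), (-72, -2), (-72, -1), (-69, -1), (-66, -3), (-65, 4), (-63, 0), (-61, -3), (-61, 0), (-58, 0), (-57, 1), (-56, -4), (-53, -2), (-50, -3), (-49, 0), (-47, 0), (-44, 0), (-41, 0), (-40, -4), (-39, 0), (-36, 0), (-34, -2), (-32, -6), (-31, -1), (-28, -3), (-13, 74), (-13, 76), (-10, 78), (-8, 74), (-6, 70), (-5, 76), (-3, 74), (0, 75), (0, 77), (2, 75), (4, 74), (5, 78), (7, 77), (9, 73), (10, 77), (11, 75), (12, 75), (15, 77), (16, 73), (16, 73)]
```

View pics/c_all.png

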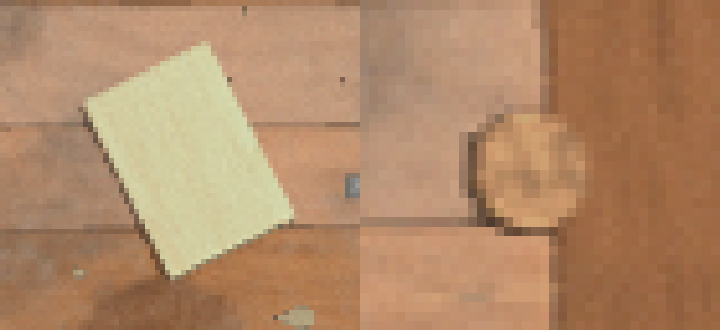

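```bash
cat > go.py <<'E'
from h import *
UP=np.array([0,0,1.])
def az(a): a=np.radians(a); return np.array([np.cos(a),np.sin(a),0])
def frame(z,y):
    z=z/np.linalg.norm(z); y=y/np.linalg.norm(y); return np.stack([np.cross(y,z),y,z],1)
def Rpick(a): return frame(az(a)-UP,az(a+90))
GA=-46.4
def Rlay(ga=GA): return frame(-az(ga)-UP,az(ga+90))
def Rre(ga=GA): return frame(az(ga)-UP,-az(ga+90))
def cur():
    s=monitor.get_state(); return R.from_euler('xyz',s['ee_rot'],degrees=True).as_matrix(),np.array(s['tool_pos']),s
def row(Rt,pt,via=None,Rc=None,pc=None):
    if Rc is None: Rc,pc,s=cur()
    w=R.from_matrix(Rc.T@Rt).as_rotvec(); d=Rc.T@(pt-pc)*100
    print('row',np.round(w,4),np.round(d,2),'ang',round(np.degrees(np.linalg.norm(w)),1),'dist',round(np.linalg.norm(d),1),'N>=',max(np.degrees(np.linalg.norm(w))/7.16,np.linalg.norm(d)/4.17))
    return w,d
def tcp(Rt,g,back=0): return np.array(g)+Rt[:,2]*(0.0187-back)
E
python3 - <<'E'
from go import *
g=[.579,-.116,.030]
R1=Rpick(-11.3)
print(R1, tcp(R1,g), tcp(R1,g,.1))
Rc,pc,s=cur()
Rd=frame(-UP,az(-11.3+90)) # down
row(Rd,np.array([.40,.10,.30]))
row(R1,tcp(R1,g,.1))
E
```

```text
[[-0.69339927  0.19594614  0.69339927]
 [ 0.13855485  0.98061466 -0.13855485]
 [-0.70710678  0.         -0.70710678]] [ 0.59196657 -0.11859098  0.0167771 ] [ 0.52262664 -0.10473549  0.08748778]
row [-1.600e-03 -2.000e-04 -2.456e-01] [-31.86 -23.79  -6.9 ] ang 14.1 dist 40.4 N>= 9.677168952584738
row [-0.098  -0.7815 -0.2321] [-51.71 -37.    14.37] ang 47.0 dist 65.2 N>= 15.632514714258546
```

Call:
play_rows --series '[[[0,0,-0.25,-32,-24,-7,1],[0,0,-0.25,-32,-24,-7,1],[0,0,-0.25,-32,-24,-7,1],[0,0,-0.25,-32,-24,-7,1],[0,0,-0.25,-32,-24,-7,1],[0,0,-0.25,-32,-24,-7,1],[0,0,-0.25,-32,-24,-7,1],[0,0,-0.25,-32,-24,-7,1],[0,0,-0.25,-32,-24,-7,1],[0,0,-0.25,-32,-24,-7,1],[0,0,-0.25,-32,-24,-7,1],[0,0,-0.25,-32,-24,-7,1]]]'

```text
t: 1.15
tool_pos: [0.401, 0.0958, 0.301]
ee_rot: [-179.9, -0.0, 168.7]
ft_force: [0.3, -0.5, -0.1]
finger_gap: 0.0856
```

```bash
python3 - <<'E'
from go import *
Rc,pc,s=cur(); print(s['t'],s['joints'],pc,s['ee_rot'],s['ft_force'],s['finger_gap'])
d=grab('top'); save(d,'top1.png'); d=grab('wrist'); save(d,'wrist1.png')
R1=Rpick(-11.3); row(R1,tcp(R1,[.579,-.116,.030],.1))
E
```

```text
1.15 [ 1.34729453e+01  2.57968353e+00 -2.63561747e+00  8.48430100e+01
 -5.67997843e-02  2.48158908e+01] [0.40102119 0.09576703 0.30098964] [-1.79923972e+02 -2.90875246e-02  1.68657064e+02] [ 0.27988214 -0.53126704 -0.10734431] 0.08561358907850335
row [ 1.000e-04 -7.869e-01  4.500e-03] [-15.96 -17.47  21.31] ang 45.1 dist 31.8 N>= 7.637462798526469
```

View pics/wrist1.png

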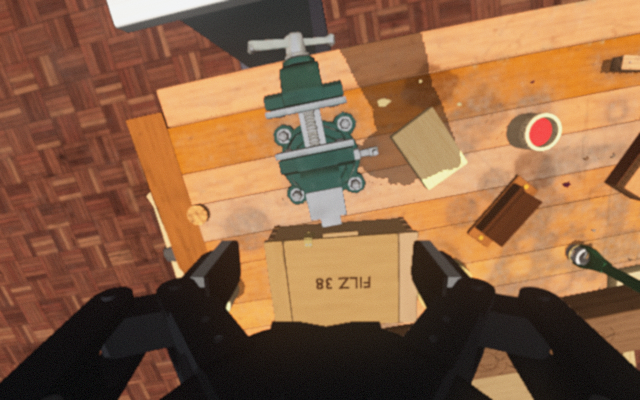

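```bash
python3 - <<'E'
from go import *
R1=Rpick(-11.3); row(R1,np.array([.46,-.10,.22])); row(R1,tcp(R1,[.579,-.116,.030],.1))
E
```

```text
row [ 1.000e-04 -7.869e-01  4.500e-03] [ -9.7  -18.23   8.07] ang 45.1 dist 22.2 N>= 6.297411339605208
row [ 1.000e-04 -7.869e-01  4.500e-03] [-15.96 -17.47  21.31] ang 45.1 dist 31.8 N>= 7.637462798526469
```

Call:
play_rows --series '[[[0,-0.787,0,-9.7,-18.2,8,1],[0,-0.787,0,-9.7,-18.2,8,1],[0,-0.787,0,-9.7,-18.2,8,1],[0,-0.787,0,-9.7,-18.2,8,1],[0,-0.787,0,-9.7,-18.2,8,1],[0,-0.787,0,-9.7,-18.2,8,1],[0,-0.787,0,-9.7,-18.2,8,1],[0,-0.787,0,-9.7,-18.2,8,1],[0,-0.787,0,-16,-17.5,21.3,1],[0,-0.787,0,-16,-17.5,21.3,1],[0,-0.787,0,-16,-17.5,21.3,1],[0,-0.787,0,-16,-17.5,21.3,1],[0,-0.787,0,-16,-17.5,21.3,1],[0,-0.787,0,-16,-17.5,21.3,1]]]'

```text
t: 2.42
tool_pos: [0.5238, -0.1032, 0.0858]
ee_rot: [-179.9, 44.7, 169.2]
ft_force: [-0.7, -0.4, 0.1]
finger_gap: 0.0849
```

```bash
python3 - <<'E'
from go import *
Rc,pc,s=cur(); print(s['t'],s['joints'],pc,s['ee_rot'],s['ft_force'])
d=grab('wrist'); save(d,'wrist2.png'); d2=grab('top'); save(d2,'top2.png')
print(proj(d,[[.579,-.116,.05],[.579,-.116,.0],[.436,-.123,.01]]))
E
```

```text
2.4167 [-11.2824897    9.47044966 -56.28447008 -20.42454831   0.24545745
  -0.34647644] [ 0.52384277 -0.10318181  0.0857615 ] [-179.90294981   44.67007729  169.20470313] [-0.7367398  -0.39250565  0.11812942]
[[322.59618869 227.96577655]
 [322.98791831 174.74431617]
 [242.11433018   8.79383389]]
```

View pics/wrist2.png

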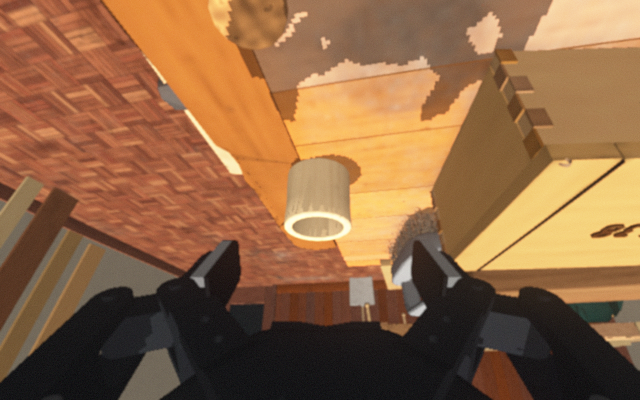

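View pics/top2.png

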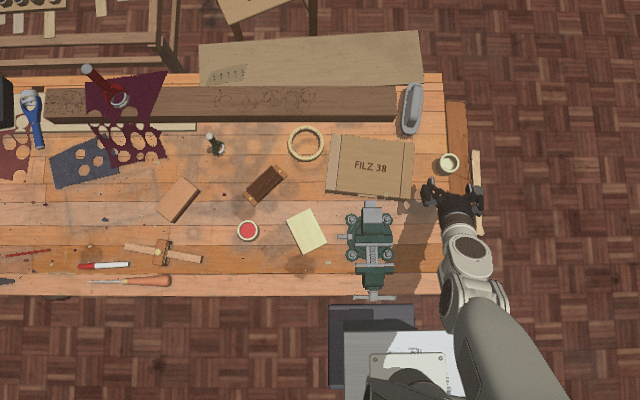

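```bash
cat > kin.py <<'E'
from go import *
from scipy.optimize import least_squares
D=[([13.8307,.21475,76.5013],.4994,.23043),([2.5797,-2.6356,84.843],np.hypot(.40102,.09577),.30099),([9.4704,-56.2845,-20.4245],np.hypot(.52384,.10318),.08576)]
E
python3 - <<'E'
from kin import *
A=[];b=[]
for j,rr,z in D:
    a,bb,c=np.radians(j); f=a-bb; p=f+c
    A+= [[1,0,np.sin(a),np.cos(f),np.cos(p)],[0,1,np.cos(a),-np.sin(f),-np.sin(p)]]; b+=[rr,z]
A=np.array(A);x,res,rk,sv=np.linalg.lstsq(A,b,rcond=None); print(x,A@x-b,sv)
E
```

```text
[-0.0120206   0.26260048  0.49978765  0.40410102  0.42337981] [-6.69097994e-05 -1.04197546e-03  1.74536031e-04  7.79861946e-04
 -1.07626231e-04  2.62113514e-04] [3.04014627 2.23044926 0.8584324  0.19265254 0.09265855]
```

```bash
cat >> kin.py <<'E'
LIM=np.array([[-155.79,155.79],[-60.16,107.12],[-62.33,73.08],[-114,123.19],[-81.49,82.49],[-180,180]])
def fk(q,d45,m=(-.012,.2626,.4998,.4041,.4234)):
    a0,d,L2,L3,d6=m; q=np.radians(q)
    f=q[1]-q[2];p=f+q[3]
    e=np.array([np.cos(q[0]),np.sin(q[0]),0]);t=np.array([-e[1],e[0],0])
    P=(a0+L2*np.sin(q[1])+L3*np.cos(f))*e+(d+L2*np.cos(q[1])-L3*np.sin(f))*UP
    u=np.cos(p)*e-np.sin(p)*UP; v=np.cross(t,u) # j5 axis v; u is tool axis at j5=0
    P=P+d45*u
    Rz=R.from_rotvec(v*q[4]*SG).as_matrix(); z=Rz@u; y0=Rz@t
    x0=np.cross(y0,z)
    y=np.cos(q[5])*y0-np.sin(q[5])*x0
    return frame(z,y),P+(d6-d45)*z
SG=1
def ik(Rt,pt,d45,q0):
    def f(q):
        Rm,p=fk(q,d45); return np.r_[(p-pt)*10,R.from_matrix(Rm.T@Rt).as_rotvec()]
    best=None
    for k in range(6):
        s=least_squares(f,np.clip(np.array(q0)+ (0 if k==0 else np.random.randn(6)*25),LIM[:,0]+.1,LIM[:,1]-.1),bounds=(LIM[:,0],LIM[:,1]),x_scale=30)
        if best is None or s.cost<best.cost-1e-8: best=s
        if best.cost<1e-7: break
    return best.x,best.cost
E
python3 - <<'E'
from kin import *
for q,pp in [([64.629,13.83,.2148,76.501,0,90],0),([13.47,2.58,-2.636,84.843,-.06,24.816],0)]:
    Rm,p=fk(q,.1); print(p,R.from_matrix(Rm).as_euler('xyz',degrees=True))
R1=Rpick(-11.3)
q0=[-11,10,-56,-20,0,0]
print('pick',ik(R1,tcp(R1,[.579,-.116,.03]),.1,q0))
print('lift',ik(R1,tcp(R1,[.56,-.112,.23]),.1,q0))
vc=np.array([.530,.364,.051]);g=az(GA)
for d in (0.,.1,.2):
  R2=Rlay();print('lay',np.round(ik(R2,tcp(R2,vc+g*.005),d,[35,15,-30,40,30,90]),2) if 0 else ik(R2,tcp(R2,vc+g*.005),d,[35,15,-30,40,30,90]))
  R3=Rre();print('re',ik(R3,tcp(R3,vc),d,[35,15,-30,40,-30,-90]))
  R4=Rpick(32); print('place',ik(R4,tcp(R4,[.404,.252,.045]),d,[32,10,-50,-20,0,0]))
E
```

```text
[0.21396414 0.45119667 0.22938617] [-1.79883800e+02  1.27222187e-14  1.54629000e+02]
[0.40106316 0.09641292 0.30175677] [ 1.79970303e+02 -7.87342896e-02  1.68653990e+02]
pick (array([-1.13455987e+01,  2.65953105e+01, -5.01595890e+01, -3.17548905e+01,
       -3.22431552e-02, -3.22431603e-02]), np.float64(3.6261808735564135e-27))
lift (array([-1.13159499e+01, -2.74437828e+00, -4.01836684e+01,  7.56071095e+00,
       -1.12782818e-02, -1.12782820e-02]), np.float64(1.0015179367622416e-29))
lay (array([ 11.83567185,  55.5677235 ,  24.58264646,  86.7784332 ,
       -36.95565717,  48.79360264]), np.float64(1.1123846083383133e-21))
re (array([ 59.78588293,  47.30944787,   6.45881041,  64.7254133 ,
        42.77169623, -67.68237999]), np.float64(7.108616746306863e-29))
place (array([ 31.88147946,  16.04237121, -62.33      , -30.32736084,
        -0.08566543,  -0.08831098]), np.float64(0.001502419667091209))
lay (array([ 16.67945516,  55.01070704,  26.70032023,  86.04846533,
       -39.08564274,  54.31752376]), np.float64(5.759074876831865e-23))
re (array([ 53.74152263,  45.38118143,   7.39489195,  61.99999436,
        44.11165212, -75.803853  ]), np.float64(5.137377567466085e-29))
place (array([ 3.19144065e+01,  1.60423471e+01, -6.23300000e+01, -3.03273608e+01,
       -6.22631078e-02, -6.37874753e-02]), np.float64(0.0015024263234862825))
lay (array([ 21.97686599,  53.35491397,  27.29898044,  84.1729052 ,
       -41.09778424,  60.72555986]), np.float64(5.142465308481003e-28))
re (array([ 47.46104651,  42.11527612,   6.02175836,  57.75879171,
        44.87010231, -84.54789115]), np.float64(3.6737055254165647e-29))
place (array([ 3.19335612e+01,  1.60423338e+01, -6.23300000e+01, -3.03273543e+01,
       -4.81510421e-02, -4.95077806e-02]), np.float64(0.0015024325626327223))
```

```bash
python3 - <<'E'
from kin import *
np.random.seed(0)
for b in (45,55,60):
  for n in range(-150,211,30):
    n=n+2
    for s in (1,-1):
      Rt=frame(np.cos(np.radians(b))*az(n)-np.sin(np.radians(b))*UP,s*az(n+90))
      q,c=ik(Rt,tcp(Rt,[.404,.252,.045]),.1,[32,10,-40,30,0,0])
      q2,c2=ik(Rt,tcp(Rt,[.404,.252,.045],.12),.1,q)
      if c<1e-6: print(b,n,s,np.round(q),'back',np.round(q2) if c2<1e-6 else None)
E
```

```text
45 -148 1 [ 32.  58.  28. 106.   0. 180.] back None
45 -148 -1 [ 32.  58.  28. 106.   0.  -0.] back None
45 -118 1 [ 41.  55.  23. 101.  15. 165.] back [ 43.  61.  49. 121.  13. 167.]
45 -118 -1 [ 41.  55.  23. 101.  15. -15.] back [ 43.  61.  49. 121.  13. -13.]
45 -88 1 [ 50.  48.   9.  87.  28. 147.] back [ 55.  50.  26. 105.  25. 152.]
45 -88 -1 [ 50.  48.   9.  87.  28. -33.] back [ 55.  50.  26. 105.  25. -28.]
45 -58 1 [ 56.  38. -11.  64.  40. 123.] back [ 64.  36.   0.  83.  37. 132.]
45 -58 -1 [ 56.  38. -11.  64.  40. -57.] back [ 64.  36.   0.  83.  37. -48.]
45 -28 1 [ 59.  26. -34.  26.  45.  85.] back [ 71.  19. -27.  52.  44. 102.]
45 -28 -1 [ 59.  26. -34.  26.  45. -95.] back [ 71.  19. -27.  52.  44. -78.]
45 2 1 [ 52.  19. -56. -18.  33.  40.] back [ 67.  -1. -54.  13.  40.  56.]
45 2 -1 [  52.   19.  -56.  -18.   33. -140.] back [  67.   -1.  -54.   13.   40. -124.]
45 62 1 [ 12.  19. -56. -17. -33. -41.] back [ -3.  -0. -54.  13. -40. -56.]
45 62 -1 [ 12.  19. -56. -17. -33. 139.] back [ -3.  -0. -54.  13. -40. 124.]
45 92 1 [  5.  26. -34.  27. -45. -86.] back 
[... 4179 characters left out ...]
103.] back [  6.  11. -25.  51. -30.  94.]
60 122 1 [  14.   30.  -16.   54.  -28. -110.] back [   8.   25.   -6.   73.  -27. -117.]
60 122 -1 [ 14.  30. -16.  54. -28.  70.] back [  8.  25.  -6.  73. -27.  63.]
60 152 1 [  19.   38.   -2.   72.  -21. -138.] back [  14.   36.   12.   89.  -20. -142.]
60 152 -1 [ 19.  38.  -2.  72. -21.  42.] back [ 14.  36.  12.  89. -20.  38.]
60 182 1 [  25.   43.    8.   83.  -11. -160.] back [  23.   43.   25.  100.  -10. -162.]
60 182 -1 [ 25.  43.   8.  83. -11.  20.] back [ 23.  43.  25. 100. -10.  18.]
60 212 1 [ 32.  45.  12.  87.   0. 180.] back [ 32.  46.  31. 104.   0. 180.]
60 212 -1 [32. 45. 12. 87.  0. -0.] back [ 32.  46.  31. 104.   0.  -0.]
```

```bash
python3 - <<'E'
from kin import *
R1=Rpick(-11.3); row(R1,tcp(R1,[.579,-.118,.030]))
# path check pick -> lay
from scipy.spatial.transform import Slerp
GA=133.6; g=az(GA); V=np.array([.530,.364,.051]); R2=Rlay(GA); R3=Rre(GA)
R3=frame(az(GA)-UP,az(GA+90))
n=GA+180
R4=frame(az(n)-UP,az(GA+90)); 
q=ik(R1,tcp(R1,[.579,-.118,.03]),.1,[-11,26,-50,-31,0,0])[0]
def path(Ra,pa,Rb,pb,q,N=10):
    S=Slerp([0,1],R.from_matrix([Ra,Rb]))
    for s in np.linspace(0,1,N+1):
        q,c=ik(S(s).as_matrix(),pa+(pb-pa)*s,.1,q); print(np.round(q),round(c,5))
    print('ang',np.degrees((R.from_matrix(Ra.T@Rb)).magnitude()))
    return q
pl=tcp(R1,[.55,-.11,.25])
pv=tcp(R2,V+g*.005+[0,0,.18])
q=path(R1,pl,R2,pv,q)
print('lay');q=path(R2,pv,R2,tcp(R2,V+g*.005),q,3)
print('toregrip');q=path(R2,pv,R3,tcp(R3,V+[0,0,.15]),q); q=path(R3,tcp(R3,V+[0,0,.15]),R3,tcp(R3,V),q,3)
print('place');b=np.array([.404,.252,.045]);q=path(R3,tcp(R3,V+[0,0,.15]),R4,tcp(R4,b+[0,0,.15]),q);path(R4,tcp(R4,b+[0,0,.15]),R4,tcp(R4,b),q,3)
E
```

```text
row [0.0034 0.0017 0.0055] [ 0.26 -0.33 10.03] ang 0.4 dist 10.0 N>= 2.4077851166035984
[-11.  -6. -39.  11.  -0.  -0.] 0.0
[ -3.  -6. -37.  18.   6.  -9.] 0.0
[  5.  -4. -33.  24.  12. -17.] 0.0
[ 13.  -2. -29.  31.  18. -25.] 0.0
[ 21.   2. -24.  38.  23. -32.] 0.0
[ 28.   6. -18.  45.  28. -38.] 0.0
[ 35.  12. -12.  53.  32. -45.] 0.0
[ 40.  17.  -5.  60.  35. -51.] 0.0
[ 46.  23.   2.  68.  39. -59.] 0.0
[ 50.  30.  10.  75.  41. -67.] 0.0
[ 54.  36.  18.  83.  44. -75.] 0.0
ang 155.3778153137703
lay
[ 54.  36.  18.  83.  44. -75.] 0.0
[ 54.  38.  13.  75.  44. -75.] 0.0
[ 54.  42.  10.  69.  44. -75.] 0.0
[ 54.  46.   8.  63.  44. -75.] 0.0
ang 0.0
toregrip
[ 54.  36.  18.  83.  44. -75.] 0.0
[ 51.  33.  18.  80.  36. -81.] 0.0
[ 47.  31.  18.  79.  27. -86.] 0.0
[ 43.  30.  19.  79.  18. -90.] 0.0
[ 39.  30.  20.  79.   9. -95.] 0.0
[ 35.  31.  21.  81.  -0. -99.] 0.0
[  30.   33.   23.   83.   -9. -103.] 0.0
[  27.   35.   25.   86.  -17. -108.] 0.0
[  23.   38.   28.   90.  -25. -113.] 0.0
[  20.   43.   31.   95.  -33. -119.] 0.0
[  17.   48.   34.  101.  -39. -125.] 0.0
ang 90.00000000000001
[  17.   48.   34.  101.  -39. -125.] 0.0
[  17.   49.   31.   95.  -39. -125.] 0.0
[  17.   52.   28.   90.  -39. -125.] 0.0
[  17.   55.   26.   85.  -39. -125.] 0.0
ang 0.0
place
[  17.   48.   34.  101.  -39. -125.] 0.0
[  19.   41.   27.   93.  -32. -119.] 0.0
[  22.   35.   21.   86.  -25. -114.] 0.0
[  25.   30.   15.   81.  -17. -109.] 0.0
[  29.   25.   10.   77.   -9. -105.] 0.0
[  33.   22.    5.   73.    0. -100.] 0.0
[ 38.  19.   0.  70.   9. -95.] 0.0
[ 43.  18.  -4.  68.  18. -90.] 0.0
[ 48.  18.  -7.  68.  27. -85.] 0.0
[ 53.  19. -10.  68.  35. -78.] 0.0
[ 58.  21. -12.  71.  43. -70.] 0.0
ang 90.00000000000001
[ 58.  21. -12.  71.  43. -70.] 0.0
[ 58.  25. -15.  64.  43. -70.] 0.0
[ 58.  29. -18.  57.  43. -70.] 0.0
[ 58.  33. -20.  51.  43. -70.] 0.0
ang 0.0
```

Call:
play_rows --series '[[[0,0,0.005,0.2,-0.3,4,1],[0,0,0.005,0.25,-0.3,7,1],[0,0,0.005,0.25,-0.3,10,1],[0,0,0.005,0.25,-0.3,10,1],[0,0,0.005,0.25,-0.3,10,1],[0,0,0.005,0.25,-0.3,10,0],[0,0,0.005,0.25,-0.3,10,0],[0,0,0.005,0.25,-0.3,10,0],[0,0,0.005,0.25,-0.3,10,0],[0,0,0.005,0.25,-0.3,10,0],[0,0,0.005,0.25,-0.3,10,0],[0,0,0.005,0.25,-0.3,10,0],[0,0,0.005,0.25,-0.3,10,0]]]' --grip_force 30

```text
t: 3.6
tool_pos: [0.5923, -0.1204, 0.02]
ee_rot: [179.8, 45.4, 168.7]
ft_force: [-6.0, 0.8, 9.8]
finger_gap: 0.051
```

```bash
python3 - <<'E'
from go import *
Rc,pc,s=cur(); print(s['t'],s['joints'],pc,s['ee_rot'],s['ft_force'],s['finger_gap'])
d=grab('wrist'); save(d,'wrist3.png')
E
```

```text
3.6 [-11.75086728  26.20440436 -50.41127096 -31.98379669   0.51259302
  -0.34377372] [ 0.592303   -0.12043523  0.01995953] [179.83563462  45.37015225 168.73845713] [-5.99993468  0.80963245  9.83903979] 0.050990522792152354
```

View pics/wrist3.png

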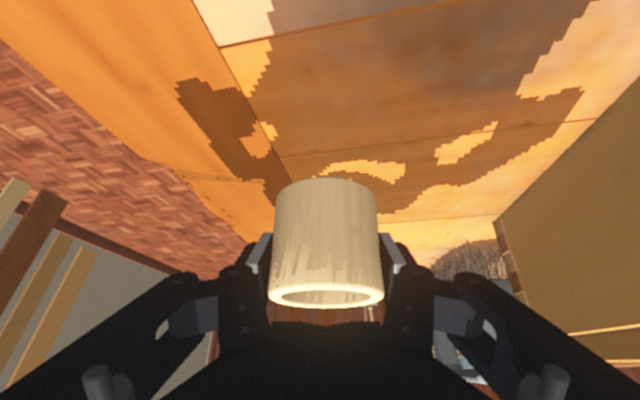

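```bash
python3 - <<'E'
from kin import *
from meas import pts
d=dict(np.load('pics/wrist.npz'));W=cloud(d)
Rc,pc,s=cur()
# near points: camera depth
p=W[170:310,265:390].reshape(-1,3); p=p[~np.isnan(p[:,0])]
dist=np.linalg.norm(p-pc,axis=1); p=p[dist<.07]
print(len(p))
top=p[p[:,2]>.044]; print('rim z',np.percentile(top[:,2],[5,50,95]), 'rim bbox',top.min(0),top.max(0))
# fit cylinder r=.026 vertical to side points
q=p[(p[:,2]>.015)&(p[:,2]<.042)]
f=least_squares(lambda c:np.hypot(q[:,0]-c[0],q[:,1]-c[1])-.0255,[.579,-.118],loss='soft_l1',f_scale=.002); print(f.x,np.median(abs(f.fun)))
print('foot in tool',Rc.T@(np.array([*f.x,0])-pc))
# lift and transit rows
R1=Rc; row(Rc,pc+[-.04,.01,.22])
E
```

```text
16886
rim z [0.04446511 0.0481616  0.05056406] rim bbox [ 0.55124598 -0.14251639  0.04400318] [ 0.60448345 -0.08914976  0.05510652]
[ 0.5790125  -0.11759983] 0.0003712088513121263
foot in tool [0.02376949 0.00015088 0.00433091]
row [0. 0. 0.] [-12.76   0.25 -18.39] ang 0.0 dist 22.4 N>= 5.36763292220609
```

Call:
play_rows --series '[[[0,0,0,-1,0,-1.2,0],[0,0,0,-3,0,-3.5,0],[0,0,0,-6,0.1,-7,0],[0,0,0,-9,0.2,-11,0],[0,0,0,-12.8,0.25,-14.5,0],[0,0,0,-12.8,0.25,-18.4,0],[0,0,0,-12.8,0.25,-18.4,0],[0,0,0,-12.8,0.25,-18.4,0],[0,0,0,-12.8,0.25,-18.4,0]]]'

```text
t: 4.4
tool_pos: [0.552, -0.1104, 0.2424]
ee_rot: [179.8, 45.6, 168.7]
ft_force: [0.0, -0.2, -1.1]
finger_gap: 0.0505
```

```bash
cat > lay.py <<'E'
from kin import *
GA=133.6; g=az(GA); V=np.array([.530,.364,.051])
R2=Rlay(GA); R3=frame(az(GA)-UP,az(GA+90)); R4=frame(az(GA+180)-UP,az(GA+90))
E
python3 - <<'E'
from lay import *
from meas import pts
Rc,pc,s=cur(); print(s['t'],pc,s['ee_rot'],s['ft_force'],s['finger_gap'])
d=grab('wrist'); W=cloud(d)
p=W[150:330,255:400].reshape(-1,3); p=p[~np.isnan(p[:,0])]
T=(p-pc)@Rc; np.save('T.npy',T)
m=(np.linalg.norm(T,axis=1)<.07)&(abs(T[:,1])<.0245); T=T[m]
# fit cylinder in tool frame: axis near u, point
u0=np.array([-.71,0,-.705])
def f(v):
    u=np.array([v[0],v[1],-.705]);u/=np.linalg.norm(u); c=np.array([v[2],v[3],.0043])
    w=T-c; h=w@u; rad=np.linalg.norm(w-h[:,None]*u,axis=1); return rad[(hh>.01)&(hh<.04)]-.0255
hh=(T-np.array([.0238,.0001,.0043]))@(u0/np.linalg.norm(u0))
s2=least_squares(f,[-.71,0,.0238,0],loss='soft_l1',f_scale=.001); print(s2.x,np.median(abs(s2.fun)),len(s2.fun))
u=np.array([s2.x[0],s2.x[1],-.705]);u/=np.linalg.norm(u);print('axis',u,'vs up',Rc.T@UP)
h=(T-np.array([s2.x[2],s2.x[3],.0043]))@u; print('h pct',np.percentile(h,[1,50,95,99]))
E
```

```text
4.4 [ 0.5520325  -0.11041324  0.24242665] [179.83129033  45.59963091 168.73322351] [ 0.02839452 -0.19720006 -1.06320617] 0.05052054740242611
[-7.46243890e-01  5.30270786e-04  2.44036515e-02  8.79644644e-05] 0.00031022395862270735 6739
axis [-7.26908939e-01  5.16531632e-04 -6.86733666e-01] vs up [-0.71446817  0.0020602  -0.69966491]
h pct [0.00247589 0.03334318 0.05031528 0.0511185 ]
```

```bash
cat >> lay.py <<'E'
u=np.array([-.715,0,-.699]);u/=np.linalg.norm(u);foot=np.array([.0241,0.,.0043])
V=np.array([.5295,.3635,.051])
def lay_pose(dz):
    a=np.arctan2(u[0],u[2])-np.arctan2(-1,-1)
    Rt=R2@R.from_rotvec([0,-a,0]).as_matrix()
    p=V-g*.025+[0,0,dz]-Rt@foot
    return Rt,p
E
python3 - <<'E'
from lay import *
Rt,p=lay_pose(.13); print(Rt@u,g,p); row(Rt,p)
E
```

```text
[-6.89619544e-01  7.24171861e-01 -1.49293128e-16] [-0.68961954  0.72417186  0.        ] [0.53278331 0.36005219 0.1672274 ]
row [-0.0228  0.5947 -2.6442] [12.93 45.77 -2.59] ang 155.3 dist 47.6 N>= 21.689109688955007
```

Call:
play_rows --series '[[[-0.02,0.595,-2.644,7.9,45.8,-7.5,0],[-0.02,0.595,-2.644,7.9,45.8,-7.5,0],[-0.02,0.595,-2.644,7.9,45.8,-7.5,0],[-0.02,0.595,-2.644,7.9,45.8,-7.5,0],[-0.02,0.595,-2.644,7.9,45.8,-7.5,0],[-0.02,0.595,-2.644,7.9,45.8,-7.5,0],[-0.02,0.595,-2.644,7.9,45.8,-7.5,0],[-0.02,0.595,-2.644,7.9,45.8,-7.5,0],[-0.02,0.595,-2.644,7.9,45.8,-7.5,0],[-0.02,0.595,-2.644,7.9,45.8,-7.5,0],[-0.02,0.595,-2.644,7.9,45.8,-7.5,0],[-0.02,0.595,-2.644,7.9,45.8,-7.5,0],[-0.02,0.595,-2.644,7.9,45.8,-7.5,0],[-0.02,0.595,-2.644,7.9,45.8,-7.5,0],[-0.02,0.595,-2.644,7.9,45.8,-7.5,0],[-0.02,0.595,-2.644,7.9,45.8,-7.5,0],[-0.02,0.595,-2.644,7.9,45.8,-7.5,0],[-0.02,0.595,-2.644,7.9,45.8,-7.5,0],[-0.02,0.595,-2.644,7.9,45.8,-7.5,0],[-0.02,0.595,-2.644,7.9,45.8,-7.5,0]]]'

```text
t: 6.12
tool_pos: [0.5329, 0.3598, 0.2334]
ee_rot: [-170.0, -40.9, -61.3]
ft_force: [-0.8, -0.7, -0.6]
finger_gap: 0.0505
```

```bash
python3 - <<'E'
from lay import *
Rc,pc,s=cur(); print(s['t'],s['joints'],pc,s['ee_rot'],s['ft_force'],s['finger_gap'])
Rt,p=lay_pose(.13);row(Rt,p)
E
```

```text
6.1167 [ 52.20667033  33.66162013  18.96884192  82.84273487 -41.37101763
 -67.35989897] [0.53287067 0.35980754 0.23343484] [-169.99948834  -40.93594968  -61.32549812] [-0.82868926 -0.65986256 -0.64570484] 0.05047135274527554
row [ 0.0025  0.0423 -0.1958] [-4.36  0.86  4.91] ang 11.5 dist 6.6 N>= 1.60331528240156
```

Call:
play_rows --series '[[[0.002,0.042,-0.196,0,0,0,0],[0.002,0.042,-0.196,-2,0.4,2,0],[0.002,0.042,-0.196,-4.4,0.9,4.9,0],[0.002,0.042,-0.196,-4.4,0.9,4.9,0],[0.002,0.042,-0.196,-4.4,0.9,4.9,0]]]'

```text
t: 6.53
tool_pos: [0.5308, 0.3581, 0.1622]
ee_rot: [179.1, -44.4, -45.8]
ft_force: [-0.6, 0.1, 0.1]
finger_gap: 0.0511
```

```bash
python3 - <<'E'
from lay import *
Rc,pc,s=cur(); print(s['t'],pc,s['ee_rot'],s['ft_force'],s['finger_gap'])
for dz in (.13,.05,.001):
    Rt,p=lay_pose(dz);row(Rt,p)
for n in ('scene','wrist','top'):
    d=grab(n); save(d,n+'4.png')
    if n=='wrist': print(proj(d,[V+[0,0,-.017]+np.array(o) for o in (g*.045,-g*.045)]))
E
```

```text
6.5333 [0.53078836 0.35808145 0.16222216] [179.12800572 -44.44276649 -45.81541539] [-0.61559397  0.12954482  0.07892696] 0.05113150082681439
row [ 0.0081 -0.0016  0.0073] [ 0.35 -0.27 -0.36] ang 0.6 dist 0.6 N>= 0.13758389656611275
row [ 0.0081 -0.0016  0.0073] [-5.25 -0.36  5.35] ang 0.6 dist 7.5 N>= 1.7996923456747698
row [ 0.0081 -0.0016  0.0073] [-8.68 -0.42  8.85] ang 0.6 dist 12.4 N>= 2.974255798510658
[[323.47732661 353.42083567]
 [323.75518511 252.92303058]]
```

View pics/wrist4.png

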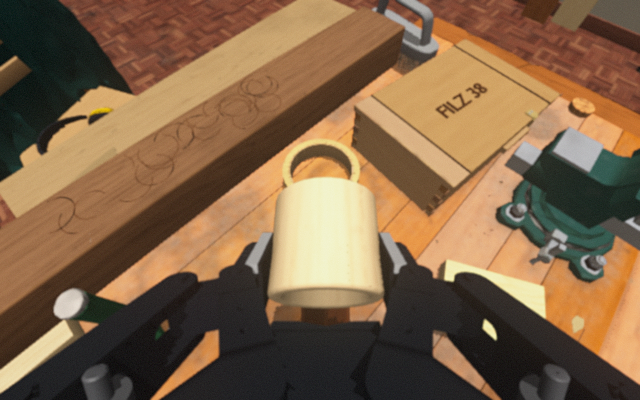

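View pics/scene4.png

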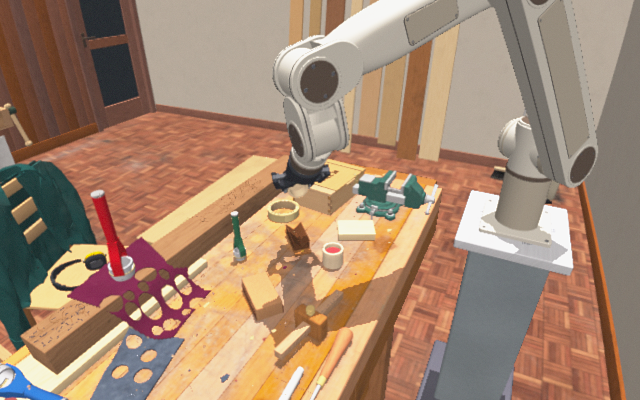

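Call:
play_rows --series '[[[0.008,0,0.007,-2.5,-0.3,2.5,0],[0.008,0,0.007,-5.2,-0.35,5.3,0],[0.008,0,0.007,-6.8,-0.4,6.9,0],[0.008,0,0.007,-7.5,-0.4,7.7,0],[0.008,0,0.007,-7.9,-0.4,8.1,0],[0.008,0,0.007,-8.1,-0.42,8.3,0],[0.008,0,0.007,-8.1,-0.42,8.3,0]]]'

```text
t: 7.27
tool_pos: [0.5373, 0.3646, 0.0542]
ee_rot: [-178.8, -44.3, -47.3]
ft_force: [-0.3, -0.2, -0.2]
finger_gap: 0.0509
```

```bash
python3 - <<'E'
from lay import *
Rc,pc,s=cur(); print(s['t'],pc,s['ee_rot'],s['ft_force'],s['finger_gap'])
for dz in (.0,):
    Rt,p=lay_pose(dz);row(Rt,p)
c=pc+Rc@foot; print('foot',c,'axis',Rc@u, 'rel V',c-V, (c-V)@g)
d=grab('wrist'); save(d,'wrist5.png')
E
```

```text
7.2667 [0.53727834 0.36460972 0.05417159] [-178.75371601  -44.33891761  -47.27312623] [-0.26963603 -0.23152097 -0.22577591] 0.05090915270386686
row [-0.0111  0.0001 -0.0109] [-1.16  0.67  1.22] ang 0.9 dist 1.8 N>= 0.4343653940022623
foot [0.55108087 0.34980397 0.0679404 ] axis [-6.89595107e-01  7.24195123e-01  1.04854307e-04] rel V [ 0.02158087 -0.01369603  0.0169404 ] -0.024800867149482327
```

View pics/wrist5.png

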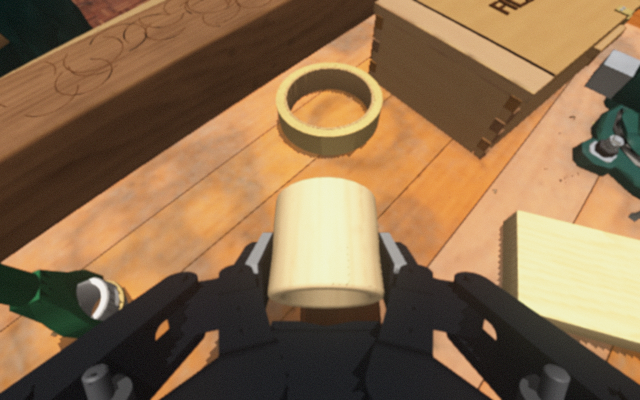

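Call:
play_rows --series '[[[-0.011,0,-0.011,0,0.67,0.1,0],[-0.011,0,-0.011,-0.3,0.67,0.4,0],[-0.011,0,-0.011,-0.7,0.67,0.7,0],[-0.011,0,-0.011,-0.8,0.67,0.9,0],[-0.011,0,-0.011,-0.8,0.67,0.9,0],[-0.011,0,-0.011,-0.8,0.67,0.9,0]]]'

```text
t: 7.82
tool_pos: [0.5329, 0.3596, 0.0421]
ee_rot: [180.0, -44.4, -46.4]
ft_force: [0.2, -1.6, -0.3]
finger_gap: 0.051
```

```bash
python3 - <<'E'
from lay import *
Rc,pc,s=cur(); print(s['t'],pc,s['ee_rot'],s['ft_force'],s['finger_gap'],s['joint_velocities'])
for dz in (.0,):
    Rt,p=lay_pose(dz);row(Rt,p)
d=grab('wrist')
Rc,pc,s=cur(); 
Rt,p=lay_pose(0);row(Rt,p)
c=pc+Rc@foot; print('foot',c,'axis',Rc@u, 'rel V',c-V, (c-V)@g)
E
```

```text
7.8167 [0.53292007 0.35960494 0.04206464] [179.98249875 -44.35649115 -46.37589739] [ 0.23198593 -1.56201903 -0.25840283] 0.051012376000283945 [ 1.34159998e-02 -2.43415019e-01  4.63830719e-01  1.90905606e-01
 -8.91452122e-02  4.01914905e-04]
row [ 0.     -0.0001  0.0003] [-0.37 -0.02  0.32] ang 0.0 dist 0.5 N>= 0.11654186378227505
row [-0.0002 -0.      0.    ] [-0.38 -0.01  0.33] ang 0.0 dist 0.5 N>= 0.12101819602756819
foot [0.54695669 0.34506755 0.05603161] axis [-6.89757505e-01  7.24040457e-01 -2.62969619e-05] rel V [ 0.01745669 -0.01843245  0.00503161] -0.025386731911801446
```

Call:
play_rows --series '[[[0,0,0,-0.15,0,0.13,0],[0,0,0,-0.3,0,0.26,0],[0,0,0,-0.35,0,0.31,0],[0,0,0,-0.35,0,0.31,0],[0,0,0,-0.35,0,0.31,0]]]'

```text
t: 8.28
tool_pos: [0.5329, 0.36, 0.0385]
ee_rot: [-180.0, -44.4, -46.4]
ft_force: [-2.8, -1.5, 5.0]
finger_gap: 0.0505
```

```bash
python3 - <<'E'
from lay import *
Rc,pc,s=cur(); print(s['t'],pc,s['ee_rot'],s['ft_force'],s['torque'],s['finger_gap'])
c=pc+Rc@foot; print('foot',c,'axis',Rc@u, 'rel V',c-V, (c-V)@g)
E
```

```text
8.2833 [0.53289489 0.35998808 0.03848994] [-179.95898147  -44.42207788  -46.39028494] [-2.78747997 -1.45050752  4.99832348] [-0.07296119  0.2878353  -0.28473434] 0.05047281167929183
foot [0.54684511 0.34534835 0.05228739] axis [-0.69010408  0.72370909 -0.00122842] rel V [ 0.01734511 -0.01815165  0.00128739] -0.02510644352808121
```

Call:
play_rows --series '[[[0,0,0,0,0,0,1],[0,0,0,0,0,0,1],[0,0,0,0,0,0,1],[0,0,0,0,0,0,1],[0,0,0,0,0,0,1],[0,0,0,0,0,0,1],[0,0,0,0,0,-2,1],[0,0,0,0,0,-5,1],[0,0,0,0,0,-9,1],[0,0,0,0,0,-13,1],[0,0,0,0,0,-13,1],[0,0,0,0,0,-13,1]]]'

```text
t: 9.28
tool_pos: [0.4698, 0.4286, 0.1333]
ee_rot: [-179.6, -44.3, -46.5]
ft_force: [-0.1, 0.3, -0.6]
finger_gap: 0.0856
```

```bash
python3 - <<'E'
from lay import *
Rc,pc,s=cur(); print(s['t'],pc,s['ee_rot'],s['ft_force'],s['finger_gap'],s['joints'])
d=grab('wrist'); save(d,'wrist6.png')
d=grab('top'); save(d,'top6.png')
E
```

```text
9.2833 [0.46979493 0.42864084 0.13329907] [-179.56215186  -44.33176727  -46.49682951] [-0.08040819  0.31025874 -0.56737021] 0.08562491499254067 [ 60.99012452  42.47249715  17.71966542  81.06831473 -41.97401371
 -66.58928735]
```

View pics/wrist6.png

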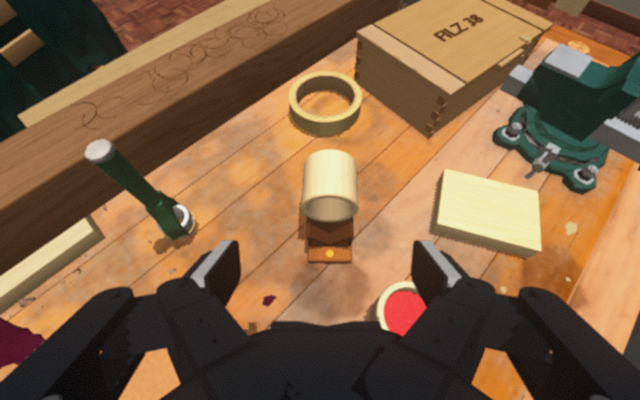

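```bash
cat > cyl.py <<'E'
from lay import *
def fitcyl(W,box,z0=.035,r=.0257):
    p=W[box[1]:box[3],box[0]:box[2]].reshape(-1,3); p=p[~np.isnan(p[:,0])]
    p=p[(p[:,2]>z0)&(p[:,2]<.09)&(np.linalg.norm(p[:,:2]-V[:2],axis=1)<.05)]
    def f(v):
        a=az(v[0]); w=p-np.array([V[0],V[1],v[2]])-np.array([-a[1],a[0],0])*v[1]; h=w@a
        return np.linalg.norm(w-h[:,None]*a,axis=1)-r
    s=least_squares(f,[133.6,0,.051],x_scale=[1,.001,.001],loss='soft_l1',f_scale=.001)
    a=az(s.x[0]); w=p-V; h=w@a; ins=abs(s.fun)<.002
    return s.x,np.median(abs(s.fun)),np.percentile(h[ins],[.5,2,98,99.5]),len(p)
E
python3 - <<'E'
from cyl import *
for n,b in (('wrist',(295,140,365,225)),('top',(240,160,290,215))):
    d=dict(np.load(f'pics/{n}.npz')); W=cloud(d); print(n,fitcyl(W,b))
Rc,pc,s=cur()
row(R3,tcp(R3,V+[0,0,.15])); row(Rc,pc+[0,0,.08])
E
```

```text
wrist (array([1.32691809e+02, 1.24651965e-03, 5.12957573e-02]), np.float64(0.0004989468909136555), array([-0.02427157, -0.02316655,  0.024103  ,  0.02477246]), 3083)
top (array([ 1.33546437e+02, -1.38692096e-03,  5.11529504e-02]), np.float64(0.0011360789619423925), array([-0.03656573, -0.02999669,  0.02559991,  0.03426003]), 427)
row [ 6.0000e-04 -1.5609e+00  8.0000e-04] [ 9.19 -0.04  0.99] ang 89.4 dist 9.2 N>= 12.490371482012597
row [0. 0. 0.] [ 5.6   0.   -5.71] ang 0.0 dist 8.0 N>= 1.9184652278177454
```

Call:
play_rows --series '[[[0,0,0,3,0,-3,1],[0,0,0,5.6,0,-5.7,1],[0,-1.56,0,7,0,-5.7,1],[0,-1.56,0,9.2,0,-4,1],[0,-1.56,0,9.2,0,-4,1],[0,-1.56,0,9.2,0,-4,1],[0,-1.56,0,9.2,0,-2,1],[0,-1.56,0,9.2,0,1,1],[0,-1.56,0,9.2,0,1,1],[0,-1.56,0,9.2,0,1,1],[0,-1.56,0,9.2,0,1,1],[0,-1.56,0,9.2,0,1,1],[0,-1.56,0,9.2,0,1,1],[0,-1.56,0,9.2,0,1,1],[0,-1.56,0,9.2,0,1,1],[0,-1.56,0,9.2,0,1,1],[0,-1.56,0,9.2,0,1,1]]]'

```text
t: 10.8
tool_pos: [0.5206, 0.3706, 0.1846]
ee_rot: [179.5, 45.0, -46.9]
ft_force: [0.7, 0.3, 0.2]
finger_gap: 0.0856
```

```bash
python3 - <<'E'
from cyl import *
Rc,pc,s=cur(); print(s['t'],pc,s['ee_rot'],s['ft_force'],s['finger_gap'],s['joints'])
gp=V-g*.003  # h2=22
row(R3,tcp(R3,gp,.10)); row(R3,tcp(R3,gp)); 
d=grab('wrist'); save(d,'wrist7.png'); print(proj(d,[V-g*.025,V+g*.025]))
E
```

```text
10.8 [0.52059865 0.37062174 0.1845908 ] [179.54601484  44.99255758 -46.87173804] [0.65995113 0.29334511 0.18151604] 0.08563331406307598 [  17.86669431   47.08944194   33.46341824   99.96839954   39.49426411
 -124.02522485]
row [ 0.0021 -0.0001 -0.0058] [10.46 -0.22  0.31] ang 0.4 dist 10.5 N>= 2.5090539329164168
row [ 0.0021 -0.0001 -0.0058] [10.45 -0.24 10.31] ang 0.4 dist 14.7 N>= 3.520998609831613
[[322.03301742  36.54464914]
 [322.79170782  96.14696501]]
```

View pics/wrist7.png

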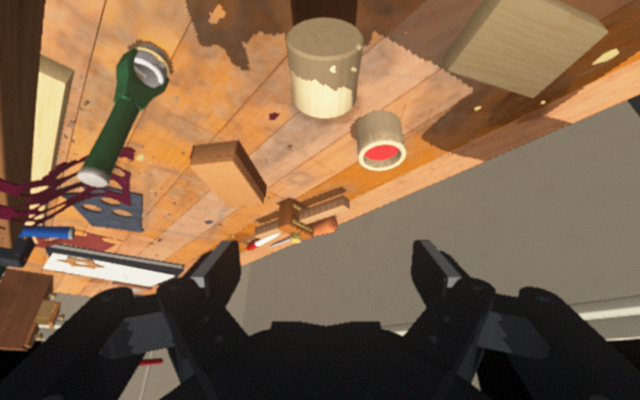

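Call:
play_rows --series '[[[0.002,0,-0.006,4,-0.2,0.3,1],[0.002,0,-0.006,8,-0.2,0.3,1],[0.002,0,-0.006,10.4,-0.2,0.3,1],[0.002,0,-0.006,10.4,-0.2,0.3,1],[0.002,0,-0.006,10.4,-0.2,0.3,1]]]'

```text
t: 11.27
tool_pos: [0.5706, 0.3215, 0.1106]
ee_rot: [-179.8, 44.9, -46.1]
ft_force: [-0.0, 0.6, 0.0]
finger_gap: 0.0855
```

```bash
python3 - <<'E'
from cyl import *
d=grab('wrist'); save(d,'wrist8.png'); W=cloud(d); print(fitcyl(W,(270,120,380,300)))
Rc,pc,s=cur(); print(s['t'],pc,s['ee_rot'],s['ft_force'],s['joints'])
gp=V-g*.003
row(R3,tcp(R3,gp)); 
E
```

```text
(array([1.32540141e+02, 1.21378524e-03, 5.07123110e-02]), np.float64(0.003279308530805325), array([-0.02668729, -0.02631246,  0.02047682,  0.0214828 ]), 4285)
11.3167 [0.57058421 0.32236597 0.11209103] [-179.62308338   44.88256263  -45.96555485] [-0.86004237  0.14531513  0.2367719 ] [  13.09440506   55.27785813   38.6988746   100.17250731   37.48937842
 -130.01111232]
row [-0.0012 -0.002   0.0054] [ 0.4   0.15 10.09] ang 0.3 dist 10.1 N>= 2.4213867003238767
```

View pics/wrist8.png

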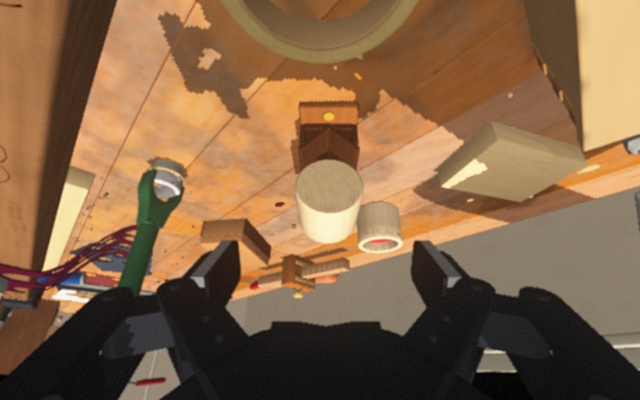

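Call:
play_rows --series '[[[0,0,0.005,0.4,0.15,3.5,1],[0,0,0.005,0.4,0.15,7,1],[0,0,0.005,0.4,0.15,9.5,1],[0,0,0.005,0.4,0.15,10,1],[0,0,0.005,0.4,0.15,10,1],[0,0,0.005,0.4,0.15,10,0],[0,0,0.005,0.4,0.15,10,0],[0,0,0.005,0.4,0.15,10,0],[0,0,0.005,0.4,0.15,10,0],[0,0,0.005,0.4,0.15,10,0],[0,0,0.005,0.4,0.15,10,0],[0,0,0.005,0.4,0.15,10,0],[0,0,0.005,0.4,0.15,10,0]]]'

```text
t: 12.4
tool_pos: [0.5233, 0.3683, 0.0406]
ee_rot: [179.9, 44.9, -46.6]
ft_force: [-4.8, -7.7, 7.0]
finger_gap: 0.0504
```

```bash
python3 - <<'E'
from cyl import *
Rc,pc,s=cur(); print(s['t'],pc,s['ee_rot'],s['ft_force'],s['finger_gap'])
d=grab('wrist'); save(d,'wrist9.png'); W=cloud(d)
p=W[140:320,250:400].reshape(-1,3); p=p[~np.isnan(p[:,0])]; T=(p-pc)@Rc; np.save('T2.npy',T)
print(Rc.T@UP,Rc.T@g, 'foot nominal in tool',Rc.T@(V-g*.025-pc))
E
```

```text
12.4 [0.52330785 0.36831242 0.04064129] [179.89448904  44.86658459 -46.64965717] [-4.83916151 -7.74066366  7.04583001] 0.05044195651898739
[-0.70545834  0.00130517 -0.70875019] [-0.70874466  0.00305822  0.70545847] foot nominal in tool [ 0.01590387 -0.00125209 -0.03044777]
```

View pics/wrist9.png

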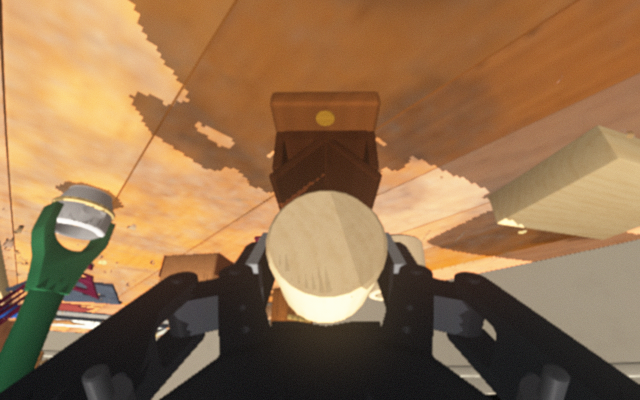

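```bash
cat > foot.py <<'E'
from lay import *
def footfit(d,Rc,pc,c0,u0,box=(255,170,400,330)):
    W=cloud(d); p=W[box[1]:box[3],box[0]:box[2]].reshape(-1,3); p=p[~np.isnan(p[:,0])]; T=(p-pc)@Rc
    T=T[np.linalg.norm(T-c0,axis=1)<.032]
    m=abs((T-c0)@u0)<.006
    for _ in range(4):
        q=T[m]; c=q.mean(0); n=np.linalg.svd(q-c,full_matrices=False)[2][2]; n=n*np.sign(n@u0)
        m=abs((T-c)@n)<.0015
    q=T[m]; # in-plane circle
    a=np.cross(n,[0,1,0]);a/=np.linalg.norm(a);b=np.cross(n,a)
    cc,rad=cv2.minEnclosingCircle((np.c_[(q-c)@a,(q-c)@b]*1000).astype(np.float32))
    return n,c+a*cc[0]/1000+b*cc[1]/1000,rad,len(q),c
E
python3 - <<'E'
from foot import *
d=dict(np.load('pics/wrist.npz')); Rc,pc,s=cur()
n,c,rad,N,m=footfit(d,Rc,pc,np.array([.0159,0,-.0304]),np.array([-.709,0,.705]))
print('axis',n,'centre',c,rad,N,m); print('world axis',Rc@n,'foot',pc+Rc@c,'nominal',V-g*.025)
E
```

```text
axis [-0.73153067 -0.01002328  0.68173486] centre [ 1.61534442e-02  6.75205279e-06 -3.05577450e-02] 31.926963806152344 10938 [ 0.01510005  0.00013131 -0.03168625]
world axis [-0.67971434  0.73274048  0.03286027] foot [0.54599242 0.34435615 0.05089474] nominal [0.54674049 0.3453957  0.051     ]
```

```bash
cat >> foot.py <<'E'
u2=np.array([-.715,0,.699]);u2/=np.linalg.norm(u2);foot2=np.array([.0158,0.,-.0306]); B=np.array([.404,.2522,.070])
def place_pose(dz):
    # rotate R4 about its y so that R u2=-UP
    a=R.align_vectors([-UP,az(GA+90)],[u2,[0,1,0]])[0].as_matrix()
    return a,B+[0,0,dz]-a@foot2
E
python3 - <<'E'
from foot import *
Rc,pc,s=cur()
row(Rc,pc+[0,0,.15])
Rt,p=place_pose(.12); print(Rt@u2,Rt,p); row(Rt,p)
E
```

```text
row [0. 0. 0.] [-10.58   0.02 -10.63] ang 0.0 dist 15.0 N>= 3.5971223021582746
[ 4.69737488e-17 -6.61160716e-17 -1.00000000e+00] [[ 4.82086004e-01 -7.24171861e-01  4.93120877e-01]
 [-5.06240176e-01 -6.89619544e-01 -5.17827934e-01]
 [ 7.15062213e-01  5.55111512e-17 -6.99060821e-01]] [0.41147254 0.24435306 0.15731076]
row [ 1.4000e-03  1.5798e+00 -3.3000e-03] [-7.28 16.66 -9.18] ang 90.5 dist 20.4 N>= 12.641694034911788
```

Call:
play_rows --series '[[[0,0,0,-1,0,-1,0],[0,0,0,-3,0,-3,0],[0,0,0,-6,0,-6,0],[0,0,0,-8.5,0,-8.5,0],[0,0,0,-10.6,0,-10.6,0],[0,1.58,-0.003,-10.6,3,-10.6,0],[0,1.58,-0.003,-10.6,6,-10.6,0],[0,1.58,-0.003,-10,9,-10.6,0],[0,1.58,-0.003,-10,12,-10.6,0],[0,1.58,-0.003,-9,15,-10.6,0],[0,1.58,-0.003,-8,16.7,-10,0],[0,1.58,-0.003,-7.3,16.7,-9.2,0],[0,1.58,-0.003,-7.3,16.7,-9.2,0],[0,1.58,-0.003,-7.3,16.7,-9.2,0],[0,1.58,-0.003,-7.3,16.7,-9.2,0],[0,1.58,-0.003,-7.3,16.7,-9.2,0],[0,1.58,-0.003,-7.3,16.7,-9.2,0],[0,1.58,-0.003,-7.3,16.7,-9.2,0],[0,1.58,-0.003,-7.3,16.7,-9.2,0],[0,1.58,-0.003,-7.3,16.7,-9.2,0]]]'

```text
t: 14.12
tool_pos: [0.4112, 0.2447, 0.1573]
ee_rot: [179.8, -45.5, -46.2]
ft_force: [0.7, 0.4, -0.1]
finger_gap: 0.0509
```

```bash
python3 - <<'E'
from foot import *
d=grab('wrist'); save(d,'wrist10.png'); dt=grab('top'); save(dt,'top10.png'); ds=grab('scene'); save(ds,'scene10.png')
Rc,pc,s=cur(); print(s['t'],pc,s['ee_rot'],s['ft_force'],s['finger_gap'],s['joints'])
n,c,rad,N,m=footfit(d,Rc,pc,foot2,u2)
print('axis',n,'centre',c,rad,N); print('world axis',Rc@n,'foot',pc+Rc@c,'nominal',Rc@u2,pc+Rc@foot2)
for dz in (.02,.0): row(*place_pose(dz))
E
```

```text
14.2667 [0.41217459 0.24381724 0.15864534] [-179.88363417  -45.55039593  -46.63288962] [-0.00546377 -0.46648526 -0.38074941] 0.050450909057883894 [ 56.73862992  21.95553492 -14.88714832  66.26937325 -44.02583775
 -71.3568521 ]
axis [-0.73380764 -0.00820561  0.67930775] centre [ 0.01215351  0.00032963 -0.0329347 ] 30.351261138916016 10762
world axis [-0.01291075  0.02762747 -0.99953491] foot [0.40158656 0.25444919 0.19038438] nominal [-1.41901257e-04  2.21784187e-03 -9.99997531e-01] [0.40472722 0.25161116 0.19135301]
row [ 0.0009  0.0017 -0.0028] [-7.29  0.03  7.03] ang 0.2 dist 10.1 N>= 2.430178351695002
row [ 0.0009  0.0017 -0.0028] [-8.72  0.03  8.43] ang 0.2 dist 12.1 N>= 2.909779446796415
```

View pics/wrist10.png

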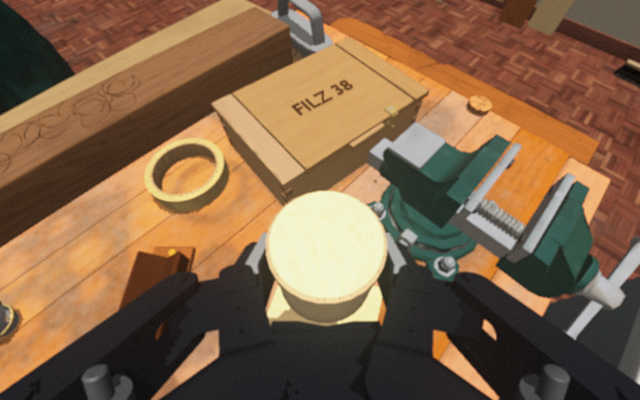

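View pics/scene10.png

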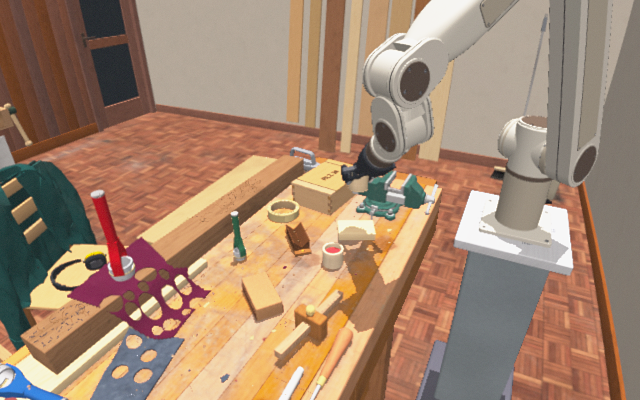

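Call:
play_rows --series '[[[0.001,0.002,-0.003,-2.5,0,2.4,0],[0.001,0.002,-0.003,-5,0,4.8,0],[0.001,0.002,-0.003,-6.8,0,6.6,0],[0.001,0.002,-0.003,-7.3,0,7,0],[0.001,0.002,-0.003,-7.3,0,7,0],[0.001,0.002,-0.003,-7.3,0,7,0]]]'

```text
t: 14.77
tool_pos: [0.4124, 0.2448, 0.0588]
ee_rot: [-179.9, -45.7, -46.6]
ft_force: [0.5, 0.5, -0.9]
finger_gap: 0.0504
```

```bash
python3 - <<'E'
from foot import *
d=grab('scene'); save(d,'scene11.png')
cv2.imwrite('pics/scene11c.png',cv2.resize(cv2.imread('pics/scene11.png')[140:280,270:450],(720,560),interpolation=cv2.INTER_CUBIC))
Rc,pc,s=cur(); print(s['t'],pc,s['ee_rot'],s['ft_force'],s['finger_gap'])
print('nominal',Rc@u2,pc+Rc@foot2)
for dz in (.003,.0): row(*place_pose(dz))
E
```

```text
14.8167 [0.41258381 0.24533896 0.05924536] [-179.75243005  -45.64051139  -46.62171215] [ 0.43158905 -0.08727439  0.32968329] 0.05063239619525895
nominal [ 0.00209891  0.00217673 -0.99999543] [0.40504878 0.25312057 0.09193588]
row [-0.0016  0.0001 -0.0027] [-1.36  0.15  1.32] ang 0.2 dist 1.9 N>= 0.4554626634757639
row [-0.0016  0.0001 -0.0027] [-1.57  0.16  1.53] ang 0.2 dist 2.2 N>= 0.5272147314404982
```

View pics/scene11c.png

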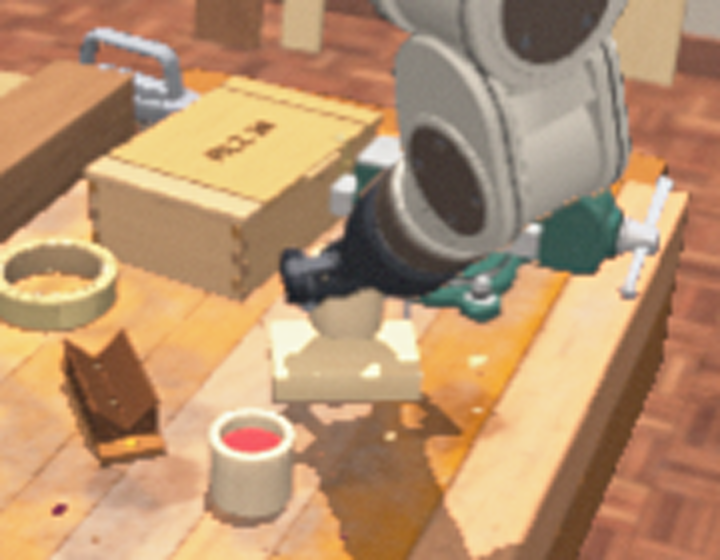

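Call:
play_rows --series '[[[-0.002,0,-0.003,-0.5,0.1,0.5,0],[-0.002,0,-0.003,-1,0.1,1,0],[-0.002,0,-0.003,-1.35,0.15,1.3,0],[-0.002,0,-0.003,-1.45,0.15,1.4,0],[-0.002,0,-0.003,-1.5,0.15,1.45,0],[-0.002,0,-0.003,-1.5,0.15,1.45,0]]]'

```text
t: 15.32
tool_pos: [0.4113, 0.2443, 0.0383]
ee_rot: [179.9, -45.7, -46.3]
ft_force: [0.1, 0.4, -0.1]
finger_gap: 0.0513
```

```bash
python3 - <<'E'
from foot import *
Rc,pc,s=cur(); print(s['t'],pc,s['ee_rot'],s['ft_force'],s['finger_gap'])
print('nominal',Rc@u2,pc+Rc@foot2)
row(*place_pose(0))
E
```

```text
15.3167 [0.41132844 0.24431938 0.03826729] [179.90243876 -45.6595863  -46.32166829] [ 0.09867423  0.41957293 -0.10476818] 0.05130813899757573
nominal [-7.25322481e-04 -9.64021448e-04 -9.99999272e-01] [0.40387844 0.25219671 0.07095437]
row [ 0.0007 -0.0002  0.001 ] [-0.06 -0.01  0.07] ang 0.1 dist 0.1 N>= 0.023211457510058774
```

Call:
play_rows --series '[[[0,0,0,-0.05,0,0.05,0],[0,0,0,-0.1,0,0.1,0],[0,0,0,-0.12,0,0.12,0],[0,0,0,-0.12,0,0.12,0]]]'

```text
t: 15.65
tool_pos: [0.4115, 0.2444, 0.0379]
ee_rot: [179.9, -45.8, -46.3]
ft_force: [-5.4, 0.2, 8.8]
finger_gap: 0.0509
```

```bash
python3 - <<'E'
from foot import *
Rc,pc,s=cur(); print(s['t'],pc,s['ee_rot'],s['ft_force'],s['finger_gap'])
print('nominal',Rc@u2,pc+Rc@foot2)
E
```

```text
15.65 [0.4114591  0.24442315 0.03787094] [179.91354342 -45.76060681 -46.25163057] [-5.35381511  0.23529774  8.75911961] 0.05094150505783266
nominal [ 5.93034433e-04 -2.14499395e-03 -9.99997524e-01] [0.40395534 0.25232889 0.07053886]
```

Call:
play_rows --series '[[[0,0,0,0.05,0,-0.05,1],[0,0,0,0.05,0,-0.05,1],[0,0,0,0.05,0,-0.05,1],[0,0,0,0.05,0,-0.05,1],[0,0,0,0.05,0,-0.05,1],[0,0,0,0.05,0,-0.05,1],[0,0,0,0,0,-2,1],[0,0,0,0,0,-5,1],[0,0,0,0,0,-9,1],[0,0,0,0,0,-13,1],[0,0,0,0,0,-13,1],[0,0,0,0,0,-13,1]]]'

```text
t: 16.65
tool_pos: [0.3471, 0.3143, 0.1296]
ee_rot: [-179.8, -45.7, -46.3]
ft_force: [0.3, -0.4, -0.1]
finger_gap: 0.0852
```

```bash
python3 - <<'E'
from foot import *
Rc,pc,s=cur(); print(s['t'],pc,s['ee_rot'],s['ft_force'],s['finger_gap'],s['joints'])
d=grab('wrist'); save(d,'wrist12.png')
print(proj(d,[[.404,.2522,.07]]))
W=cloud(d); p=W.reshape(-1,3); m=(abs(p[:,2]-.07)<.005)&(np.linalg.norm(p[:,:2]-B[:2],axis=1)<.05); q=p[m]
print(len(q),cv2.minEnclosingCircle((q[:,:2]*1000).astype(np.float32)),np.median(q[:,2]))
A=np.c_[q[:,:2]-q[:,:2].mean(0),np.ones(len(q))]; print('tilt',np.linalg.lstsq(A,q[:,2],rcond=None)[0])
E
```

```text
16.65 [0.34711477 0.31430145 0.12958598] [-179.77606231  -45.66077195  -46.31099004] [ 0.29504006 -0.41217028 -0.06163238] 0.08518836686146025 [ 67.34875552  28.69838879  -9.86606475  73.51040145 -41.04566644
 -58.08211388]
[[328.08681606 179.6640858 ]]
2456 ((404.04364013671875, 252.30374145507812), 26.619688034057617) 0.07051812144867928
tilt [ 0.01315776 -0.01558864  0.07033778]
```

View pics/wrist12.png

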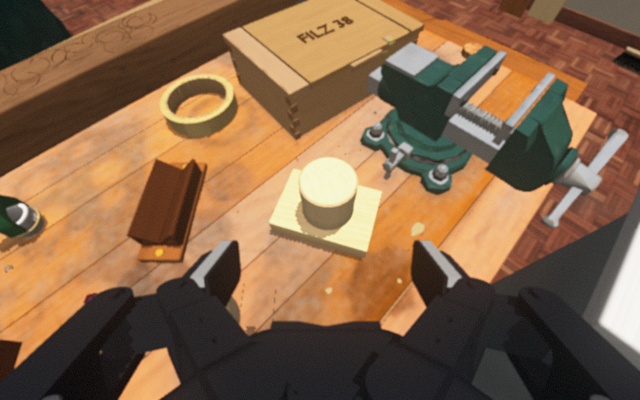

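```bash
python3 - <<'E'
from foot import *
Rd=frame(-UP,az(134)); C=np.array([.437,-.124])
print(fk([-16,0,0,0,0,0],.1)[0][:0])
row(Rd,np.array([.36,.28,.28])); row(Rd,np.array([*C,.27])); row(Rd,np.array([*C,.15]))
E
```

```text
[]
row [-0.622  -0.6247  1.4754] [13.11  1.31 -8.25] ang 98.5 dist 15.5 N>= 13.753653626440915
row [-0.622  -0.6247  1.4754] [36.48 23.7  17.15] ang 98.5 dist 46.8 N>= 13.753653626440915
row [-0.622  -0.6247  1.4754] [27.89 23.7  25.53] ang 98.5 dist 44.6 N>= 13.753653626440915
```

Call:
play_rows --series '[[[-0.62,-0.62,1.475,4,0.4,-2.5,1],[-0.62,-0.62,1.475,8,0.8,-5,1],[-0.62,-0.62,1.475,13,1.3,-8.2,1],[-0.62,-0.62,1.475,13,1.3,-8.2,1],[-0.62,-0.62,1.475,36.5,23.7,17.1,1],[-0.62,-0.62,1.475,36.5,23.7,17.1,1],[-0.62,-0.62,1.475,36.5,23.7,17.1,1],[-0.62,-0.62,1.475,36.5,23.7,17.1,1],[-0.62,-0.62,1.475,36.5,23.7,17.1,1],[-0.62,-0.62,1.475,36.5,23.7,17.1,1],[-0.62,-0.62,1.475,36.5,23.7,17.1,1],[-0.62,-0.62,1.475,36.5,23.7,17.1,1],[-0.62,-0.62,1.475,36.5,23.7,17.1,1],[-0.62,-0.62,1.475,36.5,23.7,17.1,1],[-0.62,-0.62,1.475,36.5,23.7,17.1,1],[-0.62,-0.62,1.475,36.5,23.7,17.1,1],[-0.62,-0.62,1.475,27.9,23.7,25.5,1],[-0.62,-0.62,1.475,27.9,23.7,25.5,1],[-0.62,-0.62,1.475,27.9,23.7,25.5,1],[-0.62,-0.62,1.475,27.9,23.7,25.5,1]]]'

```text
t: 18.37
tool_pos: [0.4297, -0.1208, 0.1424]
ee_rot: [179.4, -0.6, -135.8]
ft_force: [-2.5, 0.8, -0.8]
finger_gap: 0.0853
```

```bash
python3 - <<'E'
from foot import *
Rc,pc,s=cur(); print(s['t'],pc,s['ee_rot'],s['ft_force'],s['finger_gap'],s['joints'])
d=grab('wrist'); save(d,'wrist13.png'); print(proj(d,[[.437,-.124,.01]]))
E
```

```text
18.3667 [ 0.42968347 -0.12076936  0.14244479] [ 179.3980565    -0.61680207 -135.80838855] [-2.5073977   0.79441482 -0.84066546] 0.08533665810267634 [-15.5429312   11.99058357 -15.88642422  62.95376616  -0.22931445
 -59.72964004]
[[316.72871404 193.54580126]]
```

View pics/wrist13.png

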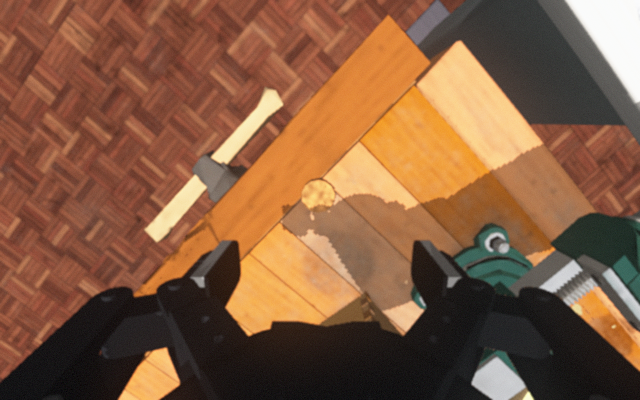

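```bash
python3 - <<'E'
from foot import *
d=dict(np.load('pics/wrist.npz')); W=cloud(d)
p=W[165:225,285:350].reshape(-1,3); q=p[p[:,2]>.006]
print(len(q),cv2.minEnclosingCircle((q[:,:2]*1000).astype(np.float32)),np.median(q,0),np.median(q[:,2]))
print(W[193,318],W[205,318],W[215,350],W[200,280])
im=cv2.imread('pics/wrist13.png')[160:235,270:370]; cv2.imwrite('pics/w13c.png',cv2.resize(im,(800,600),interpolation=cv2.INTER_CUBIC))
E
```

```text
876 ((438.1045837402344, -121.59591674804688), 17.009607315063477) [ 0.43753341 -0.12207055  0.01032309] 0.010323086316360239
[ 0.4356592  -0.12353434  0.01035056] [ 0.44426925 -0.11524132  0.01169314] [ 4.31323556e-01 -8.14123403e-02  4.29070056e-05] [ 0.47106723 -0.14473805 -0.00303895]
```

View pics/w13c.png

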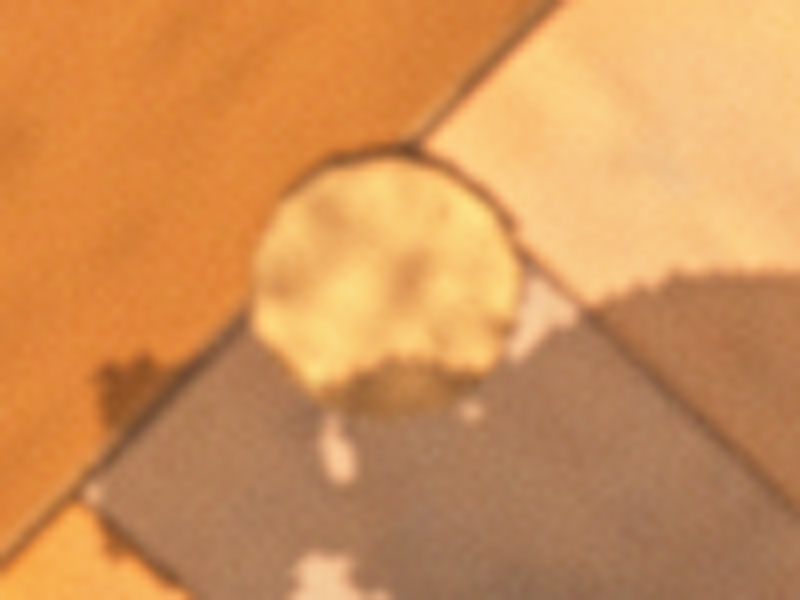

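```bash
python3 - <<'E'
from foot import *
d=dict(np.load('pics/wrist.npz')); W=cloud(d);Rc,pc,s=cur()
for b in ((185,235,245,300),(410,235,470,300)):
    T=(W[b[1]:b[3],b[0]:b[2]].reshape(-1,3)-pc)@Rc; T=T[(abs(T[:,1])<.07)&(abs(T[:,0])<.03)]
    print(len(T),np.percentile(T[:,2],[90,98,100]),T.min(0),T.max(0), np.median(T,0))
Rd=frame(-UP,az(134)); 
row(Rd,np.array([.438,-.1218,.03])); row(Rd,np.array([.438,-.1218,.003]))
E
```

```text
2583 [-0.01705966 -0.01159035 -0.00855914] [-0.01006281 -0.05507117 -0.06985348] [ 0.01852124 -0.02851287 -0.00855914] [ 0.00928811 -0.04102311 -0.03484435]
2662 [-0.01784839 -0.01250159 -0.00911029] [-0.0101591  0.0321142 -0.0703417] [ 0.01863182  0.05885237 -0.00911029] [ 0.00946766  0.04499156 -0.03590909]
row [ 0.0056 -0.0079  0.0033] [-0.47 -0.48 11.62] ang 0.6 dist 11.6 N>= 2.7920737314397246
row [ 0.0056 -0.0079  0.0033] [-0.5  -0.5  14.32] ang 0.6 dist 14.3 N>= 3.438935913946918
```

Call:
play_rows --series '[[[0.0056,-0.008,0.003,-0.5,-0.5,4,0.7],[0.0056,-0.008,0.003,-0.5,-0.5,8,0.6],[0.0056,-0.008,0.003,-0.5,-0.5,11,0.6],[0.0056,-0.008,0.003,-0.5,-0.5,12.5,0.6],[0.0056,-0.008,0.003,-0.5,-0.5,12.5,0.6],[0.0056,-0.008,0.003,-0.5,-0.5,12.5,0.6]]]'

```text
t: 18.92
tool_pos: [0.4396, -0.1214, 0.0227]
ee_rot: [-179.9, 0.0, -135.9]
ft_force: [-0.2, -0.1, 0.3]
finger_gap: 0.0513
```

```bash
python3 - <<'E'
from foot import *
d=grab('wrist'); save(d,'wrist14.png'); W=cloud(d);
Rc,pc,s=cur(); print(s['t'],pc,s['ee_rot'],s['ft_force'],s['finger_gap'])
for b in ((185,235,280,300),(370,235,470,300)):
    T=(W[b[1]:b[3],b[0]:b[2]].reshape(-1,3)-pc)@Rc; T=T[(abs(T[:,1])<.06)&(abs(T[:,0])<.03)&(T[:,2]<.01)]
    print(np.percentile(T[:,2],[90,98,99.9]))
q=W[120:240,240:400].reshape(-1,3); q=q[(q[:,2]>.005)&(q[:,2]<.013)]; print(cv2.minEnclosingCircle((q[:,:2]*1000).astype(np.float32)),np.median(q,0))
Rd=frame(-UP,az(134)); row(Rd,np.array([.438,-.1218,.0015]))
E
```

```text
18.9667 [ 0.44053242 -0.12175798  0.02343836] [-1.79816035e+02  1.09095734e-01 -1.35900495e+02] [-0.45929164 -0.50478497  0.17312121] 0.051065400157339236
[-0.0175094  -0.00843156 -0.00309487]
[-0.01809951 -0.00867774 -0.00368116]
((437.87359619140625, -121.98140716552734), 16.844593048095703) [ 0.43296639 -0.12674204  0.01031868]
row [-0.0032  0.0019  0.0017] [0.19 0.18 2.19] ang 0.2 dist 2.2 N>= 0.5295941960879238
```

View pics/wrist14.png

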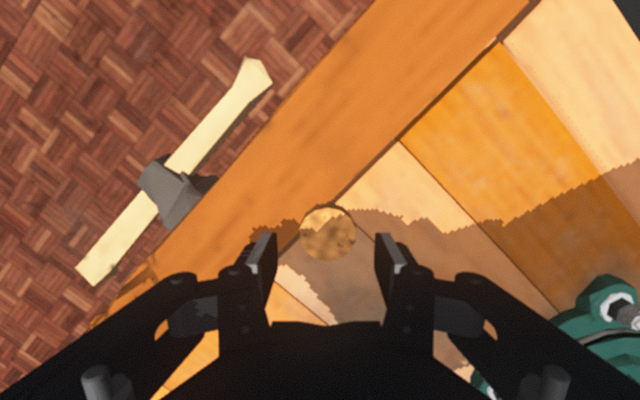

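Call:
play_rows --series '[[[-0.003,0.002,0.002,0.2,0.2,0.8,0.6],[-0.003,0.002,0.002,0.2,0.2,1.6,0.6],[-0.003,0.002,0.002,0.2,0.2,2,0.6],[-0.003,0.002,0.002,0.2,0.2,2.1,0.6],[-0.003,0.002,0.002,0.2,0.2,2.1,0.6],[-0.003,0.002,0.002,0.2,0.2,2.1,0],[-0.003,0.002,0.002,0.2,0.2,2.1,0],[-0.003,0.002,0.002,0.2,0.2,2.1,0],[-0.003,0.002,0.002,0.2,0.2,2.1,0],[-0.003,0.002,0.002,0.2,0.2,2.1,0],[-0.003,0.002,0.002,0.2,0.2,2.1,0]]]' --grip_force 20

```text
t: 19.88
tool_pos: [0.4379, -0.1218, 0.0027]
ee_rot: [-180.0, 0.0, -136.0]
ft_force: [-1.0, 0.9, 3.2]
finger_gap: 0.0318
```

```bash
python3 - <<'E'
from foot import *
d=grab('wrist'); save(d,'wrist15.png'); W=cloud(d);
Rc,pc,s=cur(); print(s['t'],pc,s['ee_rot'],s['ft_force'],s['finger_gap'])
p=W[170:290,270:385].reshape(-1,3); T=(p-pc)@Rc
q=T[(p[:,2]>.007)&(p[:,2]<.0125)]; print('cork in tool',cv2.minEnclosingCircle((q[:,:2]*1000).astype(np.float32)),np.median(q[:,2]))
row(Rc,pc+[0,0,.25])
E
```

```text
19.9333 [ 0.43784646 -0.12180601  0.00265531] [-1.79971427e+02 -3.80896780e-03 -1.36017495e+02] [-0.13325018  0.05986548  3.61478232] 0.03143100676149764
cork in tool ((6.686302185058594, -0.1280527114868164), 27.993791580200195) -0.007691621279638935
row [0. 0. 0.] [ 0.0e+00 -1.0e-02 -2.5e+01] ang 0.0 dist 25.0 N>= 5.995203836930455
```

View pics/wrist15.png

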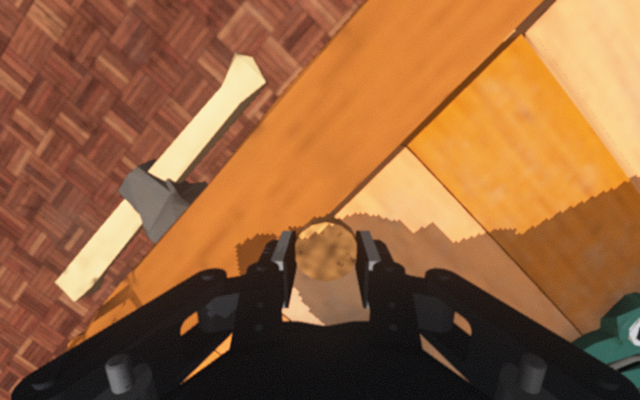

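Call:
play_rows --series '[[[0,0,0,0,0,-1,0],[0,0,0,0,0,-4,0],[0,0,0,0,0,-8,0],[0,0,0,0,0,-12,0],[0,0,0,0,0,-16,0],[0,0,0,0,0,-20,0],[0,0,0,0,0,-25,0],[0,0,0,0,0,-25,0],[0,0,0,0,0,-25,0]]]'

```text
t: 20.68
tool_pos: [0.4401, -0.1223, 0.2563]
ee_rot: [-179.6, 0.2, -136.0]
ft_force: [-0.0, -0.3, -1.1]
finger_gap: 0.0314
```

```bash
python3 - <<'E'
from foot import *
d=grab('wrist'); save(d,'wrist16.png'); W=cloud(d);
Rc,pc,s=cur(); print(s['t'],pc,s['ee_rot'],s['ft_force'],s['finger_gap'],s['joints'])
T=(W[170:310,270:385].reshape(-1,3)-pc)@Rc
q=T[(abs(T[:,2]+.0077)<.004)&(abs(T[:,1])<.0145)]; print('cork in tool x',np.percentile(q[:,0],[0.5,2,98,99.5]),'y',np.percentile(q[:,1],[1,99]),np.median(q[:,2]),len(q))
A=np.c_[q[:,:2],np.ones(len(q))]; print('tilt',np.linalg.lstsq(A,q[:,2],rcond=None)[0])
Rd=frame(-UP,az(134));row(Rd,np.array([.404,.2523,.25]))
cv2.imwrite('pics/w16c.png',cv2.resize(cv2.imread('pics/wrist16.png')[180:320,240:410],(680,560)))
E
```

```text
20.7333 [ 0.43863624 -0.12193632  0.25352921] [-1.79808455e+02  9.67286383e-02 -1.36015658e+02] [-0.27356532  0.62901969 -0.99023781] 0.03171717589236305 [-1.55261562e+01  8.00803524e+00 -3.57677696e+00  7.82010512e+01
 -1.38332590e-02 -5.95103621e+01]
cork in tool x [-0.01715743 -0.01608759  0.01494006  0.01546074] y [-0.01413015  0.01429225] -0.010290946788202094 3011
tilt [ 0.03822987  0.00781015 -0.01008212]
row [-0.0033  0.0017 -0.0003] [-23.5   29.33   0.29] ang 0.2 dist 37.6 N>= 9.013244409638384
```

View pics/w16c.png

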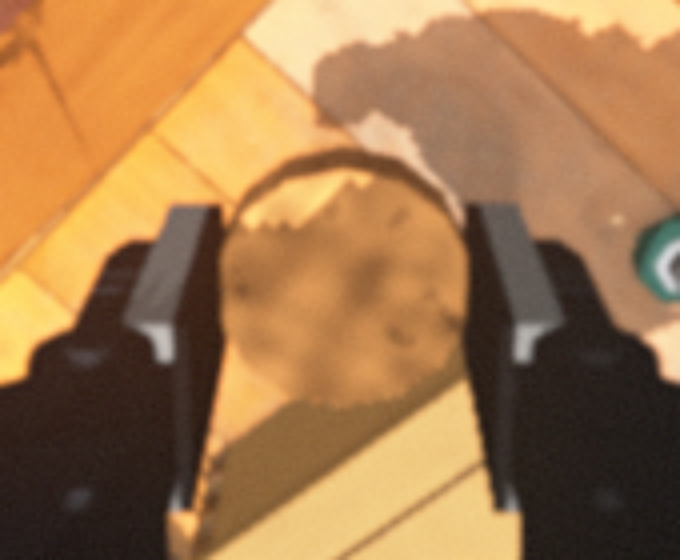

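Call:
play_rows --series '[[[-0.003,0.002,0,-3,3.5,0,0],[-0.003,0.002,0,-6,7,0,0],[-0.003,0.002,0,-9,11,0,0],[-0.003,0.002,0,-12,15,0,0],[-0.003,0.002,0,-15,18.5,0,0],[-0.003,0.002,0,-18,22,0,0],[-0.003,0.002,0,-20.5,25.5,0,0],[-0.003,0.002,0,-22.5,28,0,0],[-0.003,0.002,0,-23.5,29.3,2,0],[-0.003,0.002,0,-23.5,29.3,5,0],[-0.003,0.002,0,-23.5,29.3,8,0],[-0.003,0.002,0,-23.5,29.3,10,0],[-0.003,0.002,0,-23.5,29.3,10,0],[-0.003,0.002,0,-23.5,29.3,10,0],[-0.003,0.002,0,-23.5,29.3,10,0],[-0.003,0.002,0,-23.5,29.3,10,0]]]'

```text
t: 22.07
tool_pos: [0.4055, 0.2522, 0.154]
ee_rot: [-180.0, 0.1, -136.1]
ft_force: [-0.0, 0.2, 0.2]
finger_gap: 0.0315
```

```bash
python3 - <<'E'
from foot import *
Rc,pc,s=cur(); d=grab('wrist'); save(d,'wrist17.png'); W=cloud(d);
print(s['t'],pc,s['ee_rot'],s['ft_force'],s['finger_gap'],s['joints'])
p=W.reshape(-1,3); T=(p-pc)@Rc
q=T[(abs(T[:,2]+.0077)<.003)&(abs(T[:,1])<.0145)&(abs(T[:,0])<.025)]; print('cork in tool x',np.percentile(q[:,0],[0.5,2,98,99.5]),np.median(q[:,2]),len(q))
q=p[(abs(p[:,2]-.07)<.004)&(np.linalg.norm(p[:,:2]-B[:2],axis=1)<.05)];print('foot pts',len(q),q.min(0),q.max(0))
Rd=frame(-UP,az(134));row(Rd,np.array([.404,.2523,.075]));row(Rd,np.array([.404,.2523,.0735]))
print(proj(d,[[.404,.2523,.07],pc+Rc@[0,0,-.0077]]))
E
```

```text
22.0667 [0.40551289 0.25220357 0.15401152] [-1.79956892e+02  1.00815732e-01 -1.36053517e+02] [-0.03491761  0.21796979  0.1529564 ] 0.03145639632666251 [ 3.18924315e+01  1.40371871e+01 -1.13146754e+01  6.45405423e+01
 -2.11033819e-02 -1.20540338e+01]
cork in tool x [-0.01638862 -0.01514371  0.01535887  0.01615274] -0.0076052535052502784 2910
foot pts 2630 [0.37825281 0.22643642 0.06611862] [0.43012409 0.27878886 0.07282263]
row [-0.0009  0.0024 -0.0009] [0.14 0.12 7.93] ang 0.2 dist 7.9 N>= 1.9017291233862488
row [-0.0009  0.0024 -0.0009] [0.14 0.12 8.08] ang 0.2 dist 8.1 N>= 1.9376926221276911
[[327.07948928 201.38233668]
 [325.83211806 251.83143243]]
```

View pics/wrist17.png

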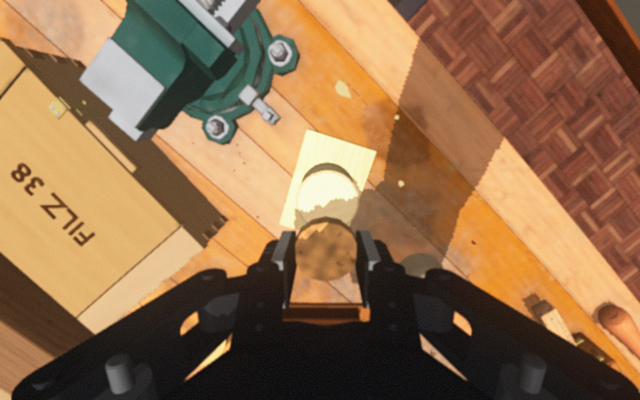

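Call:
play_rows --series '[[[-0.001,0.002,-0.001,0.1,0.1,2,0],[-0.001,0.002,-0.001,0.14,0.12,4.5,0],[-0.001,0.002,-0.001,0.14,0.12,6.5,0],[-0.001,0.002,-0.001,0.14,0.12,7.4,0],[-0.001,0.002,-0.001,0.14,0.12,7.7,0],[-0.001,0.002,-0.001,0.14,0.12,7.8,0],[-0.001,0.002,-0.001,0.14,0.12,7.8,0]]]'

```text
t: 22.7
tool_pos: [0.4049, 0.2527, 0.0774]
ee_rot: [-180.0, 0.1, -136.0]
ft_force: [-0.0, 0.9, 0.4]
finger_gap: 0.0315
```

```bash
python3 - <<'E'
from foot import *
Rc,pc,s=cur()
print(s['t'],pc,s['ee_rot'],s['ft_force'],s['finger_gap'])
Rd=frame(-UP,az(134));row(Rd,np.array([.404,.2524,.0725]))
E
```

```text
22.7 [0.40492775 0.2526982  0.07736188] [-1.79981985e+02  1.38379275e-01 -1.36010131e+02] [-0.03403382  0.86412394  0.36365961] 0.03151652360707108
row [-0.0003  0.0024 -0.0002] [0.09 0.04 0.49] ang 0.1 dist 0.5 N>= 0.11891076874781589
```

Call:
play_rows --series '[[[0,0.002,0,0.05,0.02,0.2,0],[0,0.002,0,0.09,0.04,0.35,0],[0,0.002,0,0.09,0.04,0.42,0],[0,0.002,0,0.09,0.04,0.45,0],[0,0.002,0,0.09,0.04,0.45,0]]]'

```text
t: 23.12
tool_pos: [0.404, 0.2525, 0.073]
ee_rot: [-180.0, 0.0, -136.0]
ft_force: [0.3, -0.3, 0.7]
finger_gap: 0.0313
```

```bash
python3 - <<'E'
from foot import *
Rc,pc,s=cur()
print(s['t'],pc,s['ee_rot'],s['ft_force'],s['finger_gap'])
E
```

```text
23.1167 [0.40404066 0.25245032 0.07301233] [-1.79981182e+02  3.89965572e-02 -1.36005539e+02] [ 0.2746227  -0.33411269  0.73812271] 0.031290240890087084
```

Call:
play_rows --series '[[[0,0,0,0,0,0.05,0],[0,0,0,0,0,0.05,0],[0,0,0,0,0,0.05,0.45],[0,0,0,0,0,0.05,0.6],[0,0,0,0,0,0.05,0.8],[0,0,0,0,0,0,0.8],[0,0,0,0,0,0,0.8],[0,0,0,0,0,0,0.8],[0,0,0,0,0,-1,0.8],[0,0,0,0,0,-3,1],[0,0,0,0,0,-7,1],[0,0,0,0,0,-11,1],[0,0,0,0,0,-15,1],[0,0,0,0,0,-15,1],[0,0,0,0,0,-15,1],[0,0,0,0,0,-15,1]]]'

```text
t: 24.45
tool_pos: [0.4038, 0.2523, 0.2228]
ee_rot: [-180.0, 0.1, -136.0]
ft_force: [-0.3, -0.2, -0.3]
finger_gap: 0.0858
```

```bash
python3 - <<'E'
from foot import *
Rc,pc,s=cur(); d=grab('wrist'); save(d,'wrist18.png'); W=cloud(d);ds=grab('scene'); save(ds,'scene18.png')
print(s['t'],pc,s['ee_rot'],s['ft_force'],s['finger_gap'])
p=W.reshape(-1,3); n=np.linalg.norm(p[:,:2]-B[:2],axis=1)
q=p[(abs(p[:,2]-.08)<.004)&(n<.05)];print('cork',len(q),cv2.minEnclosingCircle((q[:,:2]*1000).astype(np.float32)),np.median(q,0))
A=np.c_[q[:,:2]-q[:,:2].mean(0),np.ones(len(q))]; print('tilt',np.linalg.lstsq(A,q[:,2],rcond=None)[0])
q=p[(abs(p[:,2]-.07)<.003)&(n<.05)];print('foot',len(q),cv2.minEnclosingCircle((q[:,:2]*1000).astype(np.float32)),np.median(q,0))
cv2.imwrite('pics/scene18c.png',cv2.resize(cv2.imread('pics/scene18.png')[150:290,270:450],(720,560),interpolation=cv2.INTER_CUBIC))
E
```

```text
24.45 [0.40383293 0.25231527 0.22283171] [-1.79974839e+02  5.12848521e-02 -1.36006259e+02] [-0.3271989  -0.24760078 -0.28413623] 0.08580509033772073
cork 833 ((404.3005065917969, 252.741943359375), 16.930461883544922) [0.40402685 0.25198259 0.08054961]
tilt [0.00763091 0.00605917 0.08054763]
foot 1016 ((404.1179504394531, 252.52806091308594), 26.33302879333496) [0.39906389 0.24771057 0.07049282]
```

View pics/wrist18.png

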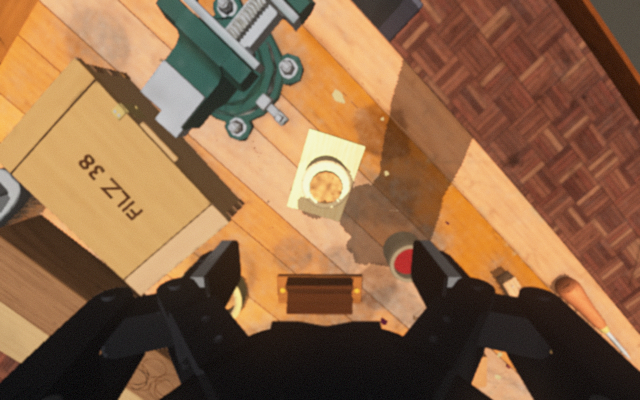

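View pics/scene18c.png

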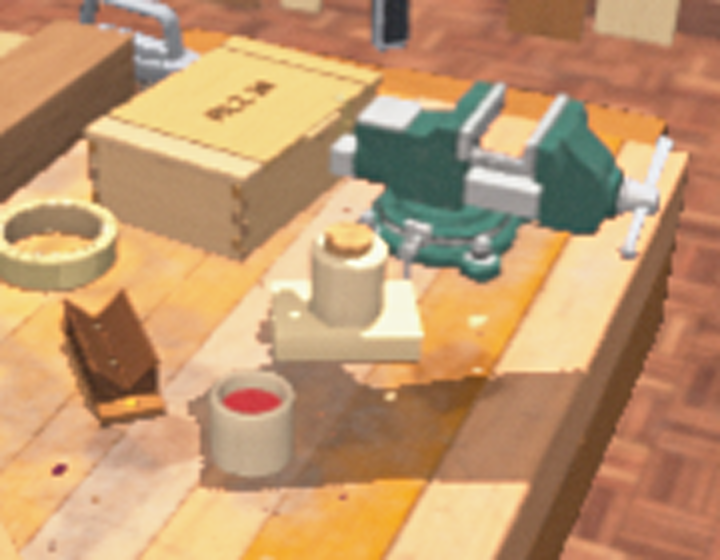

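```bash
python3 - <<'E'
from foot import *
d=dict(np.load('pics/scene.npz'));p=cloud(d).reshape(-1,3)
d2=dict(np.load('pics/wrist.npz'));p=np.r_[p,cloud(d2).reshape(-1,3)]
q=p[(p[:,2]>.015)&(p[:,2]<.023)&(np.linalg.norm(p[:,:2]-B[:2],axis=1)<.07)]
print(cv2.minAreaRect((q[:,:2]*1000).astype(np.float32)))
print(monitor.get_state()['t'],r.finish_job())
E
```

```text
((404.3435363769531, 253.0574188232422), (101.43791961669922, 73.83103942871094), 26.889448165893555)
the job is handed in; nothing more can be done
24.55 None
```

The cup now stands mouth-down on the middle of the offcut board with the cork disc flat on its foot, and I handed the job in at 24.55 s of the 72 s allowed. No verdict came back.

I picked the cup up with the tool tilted 45° and laid it on its side in the V-block. From there I re-gripped it from the foot end, set it mouth-down on the board and let go. Then I fetched the cork from beyond the vice and laid it on the foot.

Last checks from the camera depth, before handing in:

| Item | Measured position (mm) | Result |
|---|---|---|
| Cup foot | (404.1, 252.5), top at 70.5 | within about 1 mm of the board's middle |
| Board | centre (404.3, 253.1) | about 1 mm from where it was measured at the start, within camera accuracy |
| Cork | centre (404.3, 252.7), top at 80.5 | about 0.3 mm off the foot's centre, tilt under 0.01 rad |

- **Robot:** the gripper was fully open, about 140 mm above the cork and touching nothing; the residual force reading was about 0.5 N.
- **Bystanders:** the felt cup and tape roll looked undisturbed in the last pictures. I did not re-measure any of the four, and the punch and sanding block were not clear in those views, but the arm's path stayed away from them.
- **Disagreements:**
  - The depth fit of the cup's axis, while it was gripped, read about 2° off. The fit showed the same offset with the cup lying in the V-block, so I treated it as a bias in the fit.
  - The fingers read 31.5 mm on the 34 mm cork, but it did not slip.

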